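# Load two bud vases and hold the drip board out over the pan

## Robot

A 6-joint arm with a two-finger parallel gripper is mounted at the origin on the work surface. World frame = base frame: x ahead of the robot, y to its left, z up, the work surface at z = 0. Lengths are in m, angles in rad, forces in N, time in s.
With the tool pointing down it reaches from about 0.225 to 0.875 m from the base axis. Payload 3.4 kg.
Tool frame: the origin (TCP) lies midway between the tips of the shut fingers; the grasp point (between the pads) lies behind it (manip.grip_point_offset is the z of the grasp point in the tool frame, in m); z points along the fingers, x is the direction in which the jaws open and shut, and the axes are right-handed (so a half turn about z gives the same grasp; the last joint's range is limited). The gripper opens to 85 mm and grips with 20 to 120 N. Pads are 22 mm wide; open, the fingers measure 114 mm over their backs; the gripper's body (76 mm by 85 mm) begins 54 mm behind the grasp point. The pads swing forward as they close: fully open they stand 13 mm farther back than shut.
Start: joints at [0.996, 0.276, 1.505, -0, 1.361, -0.121], TCP at [0.252, 0.517, 0.231] pointing down, gripper open.
Joint ranges: [-2.89, 2.89], [-0.75, 2.08], [0.22, 2.7], [-1.18, 4.32], [0.11, 2.71], [-2.7, 2.7]. Speed limits (rad/s): [2.57, 2.57, 3.14, 3.14, 3.14, 3.14].

## Interface

Orientations are given as a unit quaternion [w, x, y, z].
In Python, from rig import manip, eyes, recognise, regions_of, mark_of gives the robot as it stands.
- The arm moves only by the shell command python3 -m inch 'ROWS' [FORCE]. ROWS is JSON, a list of rows, each a list of 5 numbers: the gripper command: -1 is shut, 1 is fully open, values between are in proportion, then the shift along the tool's x, y, z in mm, then the turn about the tool's z in degrees. A call has 1 to 20 rows; each row shifts and turns the pose as measured when the row begins, along the tool's axes as they then stand; what a row does not reach is not made up. A row lasts 1/12 s, in which the tool goes at most 41.7 mm and 7.16 degrees, less where a joint would pass 70% of its speed; a pose out of reach is approached as far as the arm can. A call with a gripper value outside its range is refused whole. The fingers move at their own pace and stop on an object; FORCE is the grip in N (left out, the last holds). Time passes only in rows, so rows that do not move let the fingers close. It gives the time, the measured TCP pose, the force and the opening at its end, in the units of the state.
- manip.get_state(): the state, without advancing time (a new reading comes with each control period).
- eyes.get_image(name): name is "side" or "top"; returns a dict with "frame" (480x640x3 uint8, red, green, blue), "K" (3x3 intrinsics, pixels), "rvec" (rotation vector, rad) and "tvec" (3), from world to camera coordinates, as OpenCV has them. Camera axes: x right, y down, z forward; pixel columns grow to the right and rows downward; lengths in m; the calibration is good to about 2 mm. A picture is of the moment at which its call begins. There is no depth.
- manip.sign_off(): hands the job in, once; it reports no verdict.
Trained networks look in a picture, given as the dict that the camera call returned (one of the last four; its "shot" number tells which), for a name from the list of things; names that differ only in an ending like _2 or _b are one class to them, and where a whole thing is asked for, a point or a joint stands for the part that bears it (a point fixed in the world has none). Each returns a list of dicts, best first, with "confidence" (0 to 1); they miss things now and then, are a little off and sometimes report something else, mostly with a low value. They report only what shows in the picture. A call takes as long as a camera call. They do not tell look-alikes from the thing itself.
- recognise(picture, target): "bbox" ([left, top, width, height] in pixels, round what is visible of it).
- regions_of(picture, target): "mask" (480x640 bool, what is visible of it) and "bbox" ([left, top, width, height] in pixels, round what is visible of it).
- mark_of(picture, target): "point" ([row, column] in pixels: a listed point, or the origin of a listed thing).
The state is a dict: "clock": time; "qpos": joint angles; "qd": joint speeds; "effort": joint torques, N m; "position": TCP position; "ee_rot": TCP orientation; "contact_force": force on the tool from outside, world axes, zero at the start; "moment": the same for the moment, N m; "width": finger opening in m.
Only numpy, scipy, OpenCV 4.12 (cv2) and the standard library are available. Lean on these libraries where they do the work, as an engineer would, in place of code of your own. Each camera call takes 0.05 s, during which the arm holds its last target.

## Task

Stand the two small silver bud vases upright in the divided crate on the wooden board, one per cell, in any cells, and let go of them while the board is still back on its stand. Then slide the loaded board out along its stand, over the drip pan, until its front end is level with the pointer of the marking post, clear of the post. Loaded like this it would tip over the edge, so finish while still holding it, level and still resting on its stand; do not let go, and leave the grey jar, the brush cup and the dish where they are.

Things in the scene. Friction and masses are not known exactly. Their poses are not given: they have to be found in the camera images.
- board: loose light-wood board, 340 long (its x) by 230 wide (its y) by 12 thick, lying on the stand; empty it weighs 0.6 kg. Origin at the centre of its underside, z up, +x is outward, the way it must slide. On its front part stands a fixed crate of three cells side by side across the board (along y); on its rear part a block handle. Nothing guides the board but its weight. Loaded, it tips once its front end overhangs the stand edge by more than about 120 to 130
- board_front (a point): middle of the board's front edge, at its top face (170 forward of the origin, 12 up); axes as the board
- board_handle (a point): centre of the top of the board's handle, an upright wooden block fixed to the board 140 behind its centre: 20 thick along the board (x), 70 wide (y), 45 high above the board
- cell0 (a point): floor centre of the right-hand cell (seen looking outward along the board's +x); the cell is 66 by 66 inside, its walls 5 thick and 40 high; the floor is the board's top face. Cell centres are 71 apart along the board's y
- cell1 (a point): floor centre of the middle cell, same size
- cell2 (a point): floor centre of the left-hand cell, same size
- stand: fixed wooden stand, 320 long (its x) by 240 wide, flat top 80 above the table, no side guides. Origin under its centre on the table; +x is the outward direction of sliding
- stand_edge (a point): middle of the stand's front top edge (160 along +x from the stand's centre, 80 up), over which the board is slid; axes as the stand
- post: fixed marking post beside the path of the board, on its right-hand side looking outward: a wooden post 14 square and 130 high on a 50 square foot, with a 6 thick, 50 long dark steel pointer reaching from it towards the board. Axes parallel to the stand; origin on the table, between post and pointer tip
- mark (a point): tip of the pointer, at the height of the board's top face; its x axis is the stand's outward direction. The board's front end is to be level with it along this x. The tip stays about 20 to the side of the board's edge, so the board passes it freely. The mark is 165 to 205 beyond the stand edge
- vase_a: small loose silver-leafed bud vase, 110 high, 0.11 to 0.18 kg: belly 52 across at 28 above its foot, foot 38 across, straight neck 22 across from 76 to 110 high. Origin at the centre of its foot, z up; stands on the table
- vase_b: second small bud vase, the same as vase_a
- jar: bystander: closed grey jar, 64 across and 78 high; origin under its centre. Leave it
- brush_cup: bystander: white cup 70 across and 75 high with brushes up to 175 high; origin under its centre. Leave it
- dish: bystander: low white dish 110 across, 28 high; origin under its centre. Leave it
Mind the look-alikes: they are no part of the job. What is shaped like the vase_b but purple is not meant. What is shaped like the post but red is not meant.

How it is judged:
By the outcome, as a careful person would: the job done as asked, in the order asked, and still so for the second after the job is handed in, while the arm keeps its last pose, push and grip.
It also fails if it takes over 62 s, if anything falls off the work surface, if the arm or the gripper's body presses on something with over 40 N, if the wrist force passes 120 N, or if a joint passes its speed limit or range.

## Working session

There is one attempt and no reset: what is moved stays moved. The work goes in short steps, Python scripts to look and compute and a shell command to move; the robot and the scene stay as the last step left them, time stands still between calls to the robot, and variables do not carry over. Pictures are saved under pics/ and viewed, and the job is handed in when it is done.

```bash
ls; mkdir -p pics
cat > h.py <<'E'
import numpy as np,cv2
from rig import manip, eyes, recognise, regions_of, mark_of
def save(p,name): cv2.imwrite('pics/'+name,p['frame'][:,:,::-1])
def ray(p,rc):
    K=np.array(p['K']);R,_=cv2.Rodrigues(np.array(p['rvec'],float));t=np.array(p['tvec'],float).ravel()
    d=R.T@np.linalg.inv(K)@np.array([rc[1],rc[0],1.]);c=-R.T@t
    return c,d
def atz(p,rc,z):
    c,d=ray(p,rc);return c+d*(z-c[2])/d[2]
def proj(p,X):
    q,_=cv2.projectPoints(np.array(X,float).reshape(-1,3),np.array(p['rvec'],float),np.array(p['tvec'],float),np.array(p['K'],float),None);return q.reshape(-1,2)
E
python3 - <<'E'
from h import *
s=manip.get_state();print(s,manip.grip_point_offset)
for n in('top','side'):
    p=eyes.get_image(n);save(p,n+'0.png')
    c,d=ray(p,(240,320));print(n,c,d)
    for t,z in [('board',.08),('board_front',.092),('board_handle',.137),('cell0',.092),('cell1',.092),('cell2',.092),('stand',0),('stand_edge',.08),('post',0),('mark',.092),('vase_a',0),('jar',0),('brush_cup',0),('dish',0)]:
        for r in mark_of(p,t)[:4]: print(n,t,np.round(r['point']),round(r['confidence'],2),np.round(atz(p,r['point'],z),3))
E
```

```text
pics
{'clock': 0.0, 'qpos': array([ 9.96007344e-01,  2.76591128e-01,  1.50615198e+00,  1.53928978e-05,
        1.36072589e+00, -1.20978215e-01]), 'qd': array([-0.0011911 ,  0.00228801,  0.00015912,  0.00026045, -0.00135638,
       -0.00010443]), 'effort': array([-2.78164125e-04, -4.16783667e+01, -2.45805573e+01, -6.25831444e-05,
        1.10862535e-02,  6.40235513e-06]), 'position': array([0.25176526, 0.516343  , 0.23043443]), 'ee_rot': array([ 3.90678559e-04,  8.48055244e-01,  5.29906995e-01, -8.52995790e-04]), 'contact_force': array([-0.00612149,  0.29527303, -0.75635367]), 'moment': array([0.03826464, 0.03020087, 0.00944158]), 'width': 0.08566622773179344} -0.0187
top [ 0.4308502  -0.00669907  1.15101572] [ 0.18031871 -0.00592868 -0.98359966]
top board [292. 299.] 0.96 [0.508 0.036 0.08 ]
top board_front [298. 216.] 0.71 [0.496 0.222 0.092]
top cell0 [299. 241.] 0.94 [0.493 0.166 0.092]
top cell0 [330. 240.] 0.74 [0.425 0.167 0.092]
top cell0 [264. 240.] 0.67 [0.573 0.169 0.092]
top cell1 [299. 241.] 0.94 [0.493 0.166 0.092]
top cell1 [330. 240.] 0.74 [0.425 0.167 0.092]
top cell1
[... 1458 characters left out ...]
.159 0.092]
side stand [264. 379.] 0.32 [ 0.768 -0.105 -0.   ]
side post [199. 240.] 0.84 [0.647 0.355 0.   ]
side post [177. 222.] 0.72 [0.665 0.494 0.   ]
side mark [174. 231.] 0.6 [0.63  0.36  0.092]
side mark [155. 215.] 0.59 [0.648 0.48  0.092]
side mark [212. 248.] 0.5 [0.571 0.181 0.092]
side vase_a [341. 359.] 0.91 [ 0.565 -0.245  0.   ]
side vase_a [368. 323.] 0.74 [ 0.464 -0.245  0.   ]
side vase_a [417. 363.] 0.67 [ 0.452 -0.373  0.   ]
side jar [419. 472.] 0.98 [ 0.607 -0.505  0.   ]
side jar [240. 204.] 0.2 [0.471 0.259 0.   ]
side brush_cup [331. 444.] 0.75 [ 0.726 -0.344  0.   ]
side dish [264. 381.] 0.69 [ 0.772 -0.109  0.   ]
side dish [417. 366.] 0.45 [ 0.456 -0.376  0.   ]
```

View pics/top0.png

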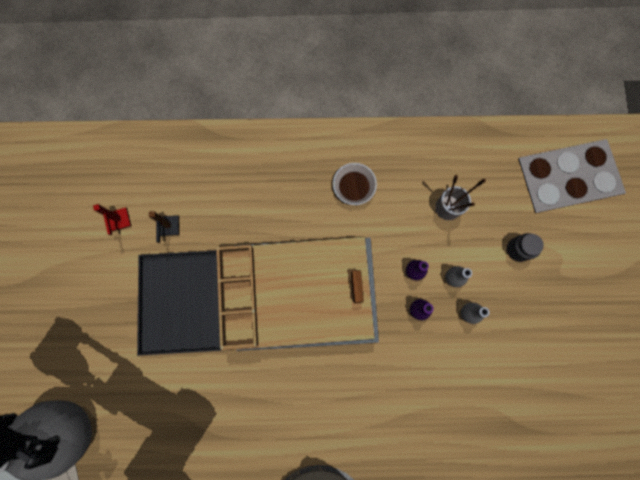

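View pics/side0.png

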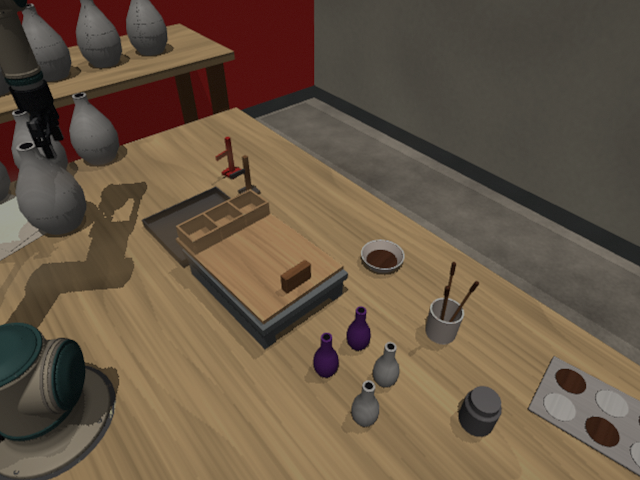

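The top view shows the silver vases near (457,275) and (476,312). The purple ones are at (417,269) and (421,309), the wooden post is at (165,225) and the red one at (115,220). The board's outward direction is image left, roughly world +y. I'll zoom in next.

Run:
```python
from h import *
p=eyes.get_image('top');q=eyes.get_image('side')
import pickle;pickle.dump((p,q),open('p0.pkl','wb'))
def crop(p,x,y,w,h,n,s):
    cv2.imwrite('pics/'+n,cv2.resize(p['frame'][y:y+h,x:x+w,::-1],None,fx=s,fy=s,interpolation=cv2.INTER_CUBIC))
crop(p,90,195,160,120,'c1.png',5)
crop(p,210,230,180,125,'c2.png',4)
crop(p,390,250,130,90,'c3.png',6)
print(manip.get_state()['clock'])
```

```text
1.6
```

View pics/c1.png

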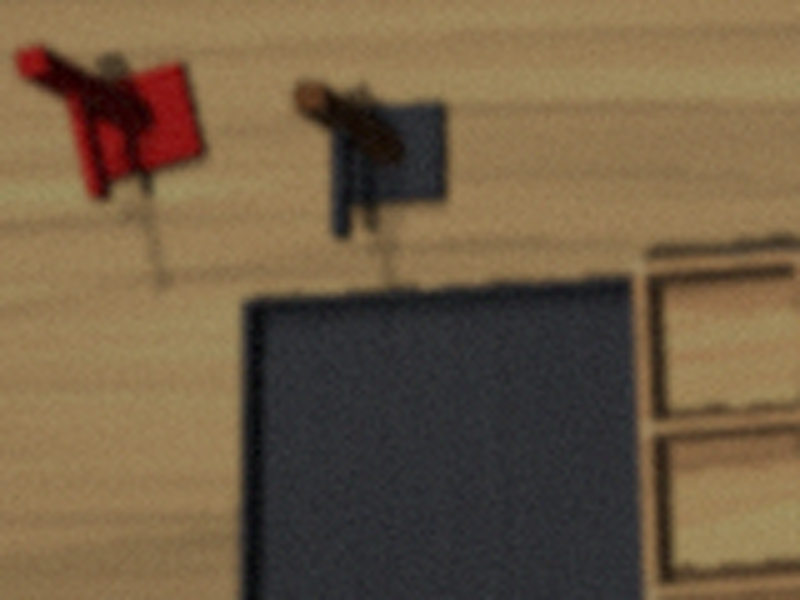

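View pics/c2.png

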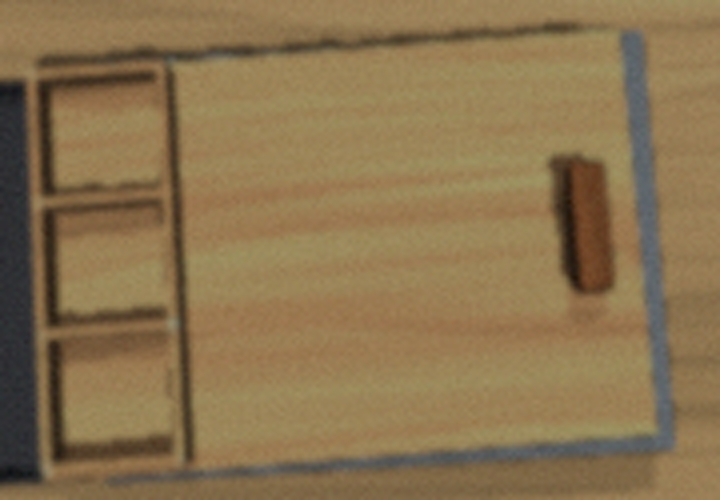

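View pics/c3.png

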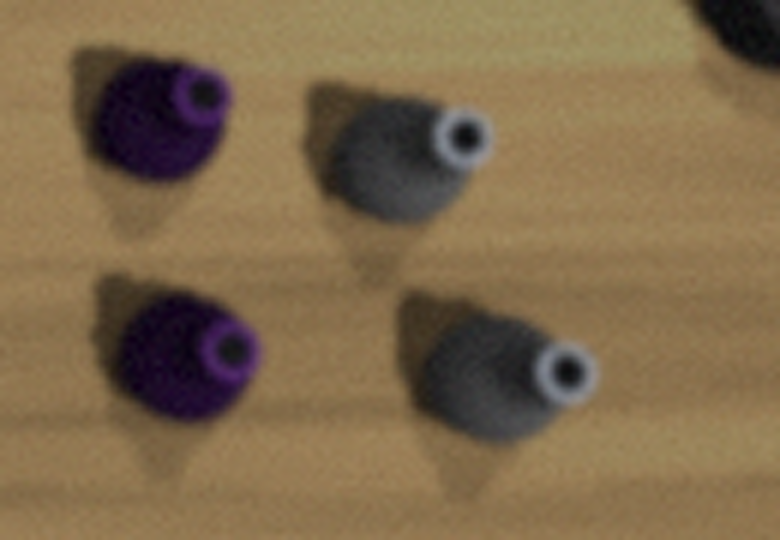

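```bash
cat > m.py <<'E'
from h import *
import pickle
p,q=pickle.load(open('p0.pkl','rb'))
def f(name,c,o,s,z):
    px=[(c[0]+.5)/s-.5+o[0],(c[1]+.5)/s-.5+o[1]]
    X=atz(p,(px[1],px[0]),z); print(name,np.round(px,1),np.round(X,4)); return X
for n,c in [('silver1',(462,137)),('silver2',(567,373)),('purp1',(204,96)),('purp2',(231,351))]: f(n,c,(390,250),6,.110)
o=(210,230)
for n,c,z in [('brearR',(622,30),.092),('brearL',(657,435),.092),('h1',(575,158),.137),('h2',(603,160),.137),('h3',(611,288),.137),('h4',(583,292),.137),('cFR',(28,70),.132),('cFL',(42,478),.132),('cRR',(168,62),.132),('cRL',(187,460),.132),('sRR',(641,32),.08),('sRL',(672,448),.08)]: f(n,c,o,4,z)
f('mark',(341,236),(90,195),5,.092);f('posttop',(310,98),(90,195),5,.13)
f('footRR',(447,102),(90,195),5,0.005);f('footRL',(445,200),(90,195),5,.005)
E
python3 m.py
```

```text
silver1 [466.6 272.4] [ 0.5431 -0.3396  0.11  ]
silver2 [484.1 311.8] [ 0.4557 -0.3718  0.11  ]
purp1 [423.6 265.6] [ 0.56   -0.2442  0.11  ]
purp2 [428.1 308.1] [ 0.4656 -0.2488  0.11  ]
brearR [365.1 237.1] [ 0.6302 -0.1172  0.092 ]
brearL [373.9 338.4] [ 0.4017 -0.129   0.092 ]
h1 [353.4 269.1] [ 0.5512 -0.0845  0.137 ]
h2 [360.4 269.6] [ 0.5498 -0.0997  0.137 ]
h3 [362.4 301.6] [ 0.4806 -0.1019  0.137 ]
h4 [355.4 302.6] [ 0.4787 -0.0868  0.137 ]
cFR [216.6 247.1] [0.6051 0.2154 0.132 ]
cFL [220.1 349.1] [0.3856 0.2025 0.132 ]
cRR [251.6 245.1] [0.6084 0.1383 0.132 ]
cRL [256.4 344.6] [0.3937 0.1258 0.132 ]
sRR [369.9 237.6] [ 0.6311 -0.1295  0.08  ]
sRL [377.6 341.6] [ 0.3941 -0.1385  0.08  ]
mark [157.8 241.8] [0.6263 0.3594 0.092 ]
posttop [151.6 214.2] [0.6823 0.3632 0.13  ]
footRR [179. 215.] [0.7101 0.3396 0.005 ]
footRL [178.6 234.6] [0.6599 0.3386 0.005 ]
```

```bash
cat > d.py <<'E'
import sys
from h import *
from scipy.spatial.transform import Rotation as Ro
s=manip.get_state();w,x,y,z=s['ee_rot'];R=Ro.from_quat([x,y,z,w])
M=R.as_matrix()
print('clk',round(s['clock'],2),'pos',np.round(s['position'],4),'heading',round(np.degrees(np.arctan2(M[1,0],M[0,0])),2),'zax',np.round(M[:,2],3),'w',round(s['width'],4),'F',np.round(s['contact_force'],1),'q6',round(s['qpos'][5],2))
if len(sys.argv)>3:
    t=np.array([float(a) for a in sys.argv[1:4]]);d=t-s['position'];print('tool mm',np.round(M.T@d*1000,1),'norm',round(np.linalg.norm(d)*1000))
E
python3 -m inch '[[0.1,0,0,0,-5.8],[0.1,0,0,0,-5.8],[0.1,0,0,0,-5.8],[0.1,0,0,0,-5.8],[0.1,0,0,0,-5.8]]' 40
python3 d.py 0.543 -0.340 0.200
```

```text
clock: 2.02
position: [0.2521, 0.5168, 0.2313]
ee_rot: [-0.0, 0.68, 0.733, 0.0]
contact_force: [-0.2, -0.0, 0.2]
width: 0.0468
clk 2.02 pos [0.2521 0.5168 0.2313] heading 94.27 zax [-0.  0. -1.] w 0.0468 F [-0.2 -0.   0.2] q6 -0.65
tool mm [-876.1  226.4   31.3] norm 905
```

```bash
python3 -m inch '[[0.1,-38,9.8,0,0],[0.1,-38,9.8,0,0],[0.1,-38,9.8,0,0],[0.1,-38,9.8,0,0],[0.1,-38,9.8,0,0],[0.1,-38,9.8,0,0],[0.1,-38,9.8,0,0],[0.1,-38,9.8,0,0],[0.1,-38,9.8,0,0],[0.1,-38,9.8,0,0],[0.1,-38,9.8,0,0],[0.1,-38,9.8,0,0],[0.1,-38,9.8,0,0],[0.1,-38,9.8,0,0],[0.1,-38,9.8,0,0],[0.1,-38,9.8,0,0],[0.1,-38,9.8,0,0],[0.1,-38,9.8,0,0],[0.1,-38,9.8,0,0],[0.1,-38,9.8,0,0]]'
python3 d.py 0.543 -0.340 0.200
```

```text
clock: 3.68
position: [0.5193, -0.2497, 0.2311]
ee_rot: [0.003, 0.674, 0.738, 0.008]
contact_force: [-0.3, -0.1, 0.5]
width: 0.0468
clk 3.68 pos [ 0.5193 -0.2497  0.2311] heading 95.21 zax [ 0.014  0.007 -1.   ] w 0.0468 F [-0.3 -0.1  0.5] q6 -2.24
tool mm [-92.3  15.   30.8] norm 98
```

```bash
python3 -m inch '[[0.1,-30,5,5,1],[0.1,-30,5,10,1],[0.1,-32,5,12,0],[0.1,0,0,0,0]]'
python3 d.py 0.543 -0.340 0.078
python3 - <<'E'
from h import *
p=eyes.get_image('top');q=eyes.get_image('side')
cv2.imwrite('pics/t1.png',cv2.resize(p['frame'][230:350,390:550,::-1],None,fx=5,fy=5,interpolation=cv2.INTER_CUBIC))
cv2.imwrite('pics/s1.png',cv2.resize(q['frame'][240:440,280:520,::-1],None,fx=3,fy=3,interpolation=cv2.INTER_CUBIC))
E
```

```text
clock: 4.02
position: [0.5447, -0.3547, 0.2024]
ee_rot: [0.007, 0.69, 0.724, 0.007]
contact_force: [-0.3, -0.3, -1.0]
width: 0.0467
clk 4.02 pos [ 0.5447 -0.3547  0.2024] heading 92.75 zax [ 0.019  0.    -1.   ] w 0.0467 F [-0.3 -0.3 -1. ] q6 -2.31
tool mm [ 14.9  -3.3 124.4] norm 125
```

View pics/t1.png

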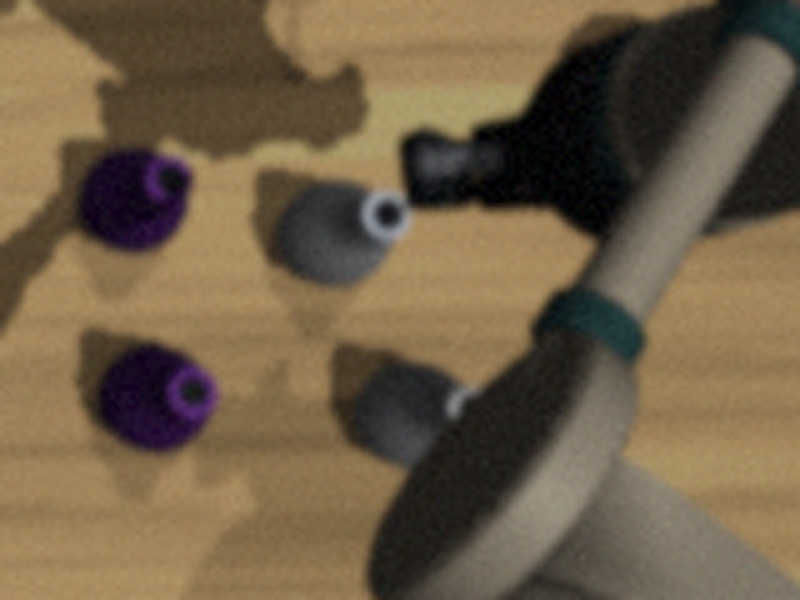

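View pics/s1.png

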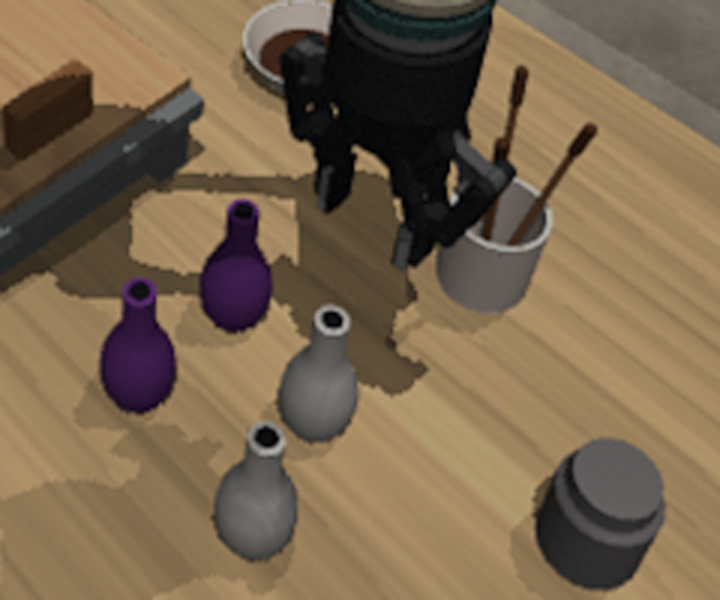

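```bash
python3 - <<'E'
from h import *
import pickle
p,q=pickle.load(open('p0.pkl','rb'))
print(proj(q,[[.5431,-.3396,.11],[.4557,-.3718,.11]]), 'seen',(331.5/3-.5+280,320.5/3-.5+240),(265.5/3-.5+280,437.5/3-.5+240))
print(atz(q,(320.5/3-.5+240,331.5/3-.5+280),.11),atz(q,(437.5/3-.5+240,265.5/3-.5+280),.11))
E
python3 -m inch '[[0.1,5,-1,20,0],[0.1,4,-1,20,0],[0.1,0,0,10,0],[0.1,0,0,0,0]]'
python3 d.py 0.544 -0.340 0.078
```

```text
[[389.82521752 345.10288358]
 [368.2675046  384.59217232]] seen (390.0, 346.3333333333333) (368.0, 385.33333333333337)
[ 0.54137156 -0.34167199  0.11      ] [ 0.45436037 -0.37250948  0.11      ]
clock: 4.45
position: [0.5433, -0.3372, 0.1562]
ee_rot: [0.007, 0.689, 0.725, 0.009]
contact_force: [-1.3, -0.6, -0.3]
width: 0.047
clk 4.45 pos [ 0.5433 -0.3372  0.1562] heading 92.96 zax [ 0.023  0.004 -1.   ] w 0.047 F [-1.3 -0.6 -0.3] q6 -2.3
tool mm [-3.1 -1.3 78.2] norm 78
```

```bash
python3 -m inch '[[0.1,-1,-1,18,0],[0.1,-1,-1,20,0],[0.1,-1,-0.5,18,0],[0.1,0,0,10,0],[0.1,0,0,0,0]]'
python3 d.py 0.5422 -0.3405 0.078
```

```text
clock: 4.87
position: [0.5458, -0.3376, 0.0954]
ee_rot: [0.012, 0.687, 0.727, 0.01]
contact_force: [-0.0, 0.0, 0.4]
width: 0.0469
clk 4.87 pos [ 0.5458 -0.3376  0.0954] heading 93.26 zax [ 0.031 -0.001 -1.   ] w 0.0469 F [-0.   0.   0.4] q6 -2.31
tool mm [-2.6 -4.3 17.3] norm 18
```

```bash
python3 -m inch '[[0.1,-1.5,-4,8,0],[0.1,-1,-2,8,0],[0.1,0,0,0,0],[0.1,0,0,0,0]]'
python3 d.py 0.5422 -0.3405 0.078
```

```text
clock: 5.2
position: [0.5419, -0.3411, 0.0817]
ee_rot: [0.015, 0.686, 0.727, 0.011]
contact_force: [-0.5, -0.1, 0.9]
width: 0.0472
clk 5.2 pos [ 0.5419 -0.3411  0.0817] heading 93.34 zax [ 0.036 -0.005 -0.999] w 0.0472 F [-0.5 -0.1  0.9] q6 -2.32
tool mm [0.7 0.2 3.7] norm 4
```

```bash
python3 -m inch '[[-1,0,0,0,0],[-1,0,0,0,0],[-1,0,0,0,0]]' 40
python3 d.py
python3 -m inch '[[-1,0,0,0,0],[-1,0,0,0,0]]'
python3 d.py
```

```text
clock: 5.45
position: [0.5424, -0.3418, 0.083]
ee_rot: [0.016, 0.686, 0.727, 0.011]
contact_force: [-0.3, 0.8, -0.9]
width: 0.0201
clk 5.45 pos [ 0.5424 -0.3418  0.083 ] heading 93.31 zax [ 0.038 -0.006 -0.999] w 0.0201 F [-0.3  0.8 -0.9] q6 -2.32
clock: 5.62
position: [0.5424, -0.3419, 0.0832]
ee_rot: [0.016, 0.686, 0.727, 0.011]
contact_force: [0.3, 0.0, -0.5]
width: 0.02
clk 5.62 pos [ 0.5424 -0.3419  0.0832] heading 93.31 zax [ 0.038 -0.006 -0.999] w 0.02 F [ 0.3  0.  -0.5] q6 -2.32
```

```bash
python3 -m inch '[[-1,0,0,-12,0],[-1,0,0,-24,0],[-1,0,0,-30,0],[-1,0,0,-30,0],[-1,0,0,-30,0],[-1,0,0,-22,0],[-1,0,0,-10,0],[-1,0,0,0,0]]'
python3 d.py 0.57 0.175 0.24
```

```text
clock: 6.28
position: [0.5345, -0.3393, 0.2439]
ee_rot: [0.011, 0.686, 0.727, 0.01]
contact_force: [0.4, -0.5, -1.5]
width: 0.02
clk 6.28 pos [ 0.5345 -0.3393  0.2439] heading 93.32 zax [ 0.03  0.   -1.  ] w 0.02 F [ 0.4 -0.5 -1.5] q6 -2.32
tool mm [511.4  65.1   5. ] norm 516
```

```bash
python3 -m inch '[[-1,12,1.5,0,0],[-1,24,3,0,0],[-1,34,4.3,0,0],[-1,36,4.5,0,0],[-1,36,4.5,0,0],[-1,36,4.5,0,0],[-1,36,4.5,0,0],[-1,36,4.5,0,0],[-1,36,4.5,0,0],[-1,36,4.5,0,0],[-1,36,4.5,0,0],[-1,36,4.5,0,0],[-1,36,4.5,0,0],[-1,30,4,0,0],[-1,24,3,0,0],[-1,16,2,0,0],[-1,8,1,0,0],[-1,0,0,0,0]]'
python3 d.py 0.57 0.175 0.24
```

```text
clock: 7.78
position: [0.5486, 0.2058, 0.2146]
ee_rot: [-0.011, 0.686, 0.727, -0.006]
contact_force: [-0.6, -5.3, 17.3]
width: 0.0203
clk 7.78 pos [0.5486 0.2058 0.2146] heading 93.31 zax [-0.024  0.006 -1.   ] w 0.0203 F [-0.6 -5.3 17.3] q6 -1.4
tool mm [-31.8  19.  -26.1] norm 45
```

```bash
python3 -m inch '[[-1,0,0,-12,0],[-1,0,0,-18,0],[-1,0,0,-12,0]]'
python3 d.py 0.57 0.175 0.24
python3 - <<'E'
from h import *
p=eyes.get_image('top');q=eyes.get_image('side')
save(p,'t2.png')
cv2.imwrite('pics/s2.png',cv2.resize(q['frame'][60:360,100:400,::-1],None,fx=2,fy=2,interpolation=cv2.INTER_CUBIC))
E
```

```text
clock: 8.03
position: [0.5433, 0.2079, 0.2501]
ee_rot: [-0.015, 0.685, 0.728, -0.013]
contact_force: [0.5, 0.1, -1.3]
width: 0.0202
clk 8.03 pos [0.5433 0.2079 0.2501] heading 93.54 zax [-0.039  0.002 -0.999] w 0.0202 F [ 0.5  0.1 -1.3] q6 -1.4
tool mm [-34.5  25.    8.9] norm 44
```

View pics/t2.png

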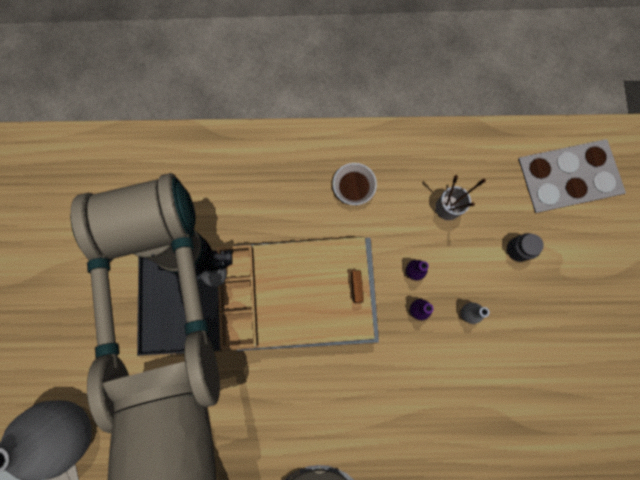

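View pics/s2.png

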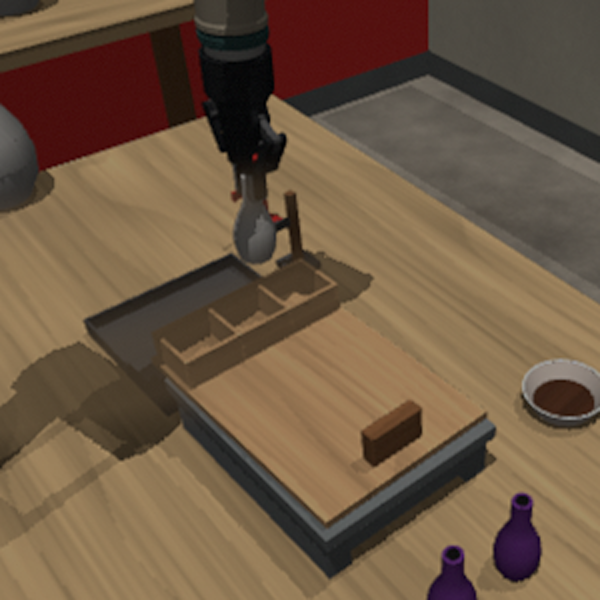

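```bash
python3 -m inch '[[-1,-8,6,0,0],[-1,-10,8,0,0],[-1,-8,6,0,0],[-1,-4,4,0,0],[-1,0,0,0,0]]'
python3 d.py 0.573 0.174 0.24
```

```text
clock: 8.55
position: [0.569, 0.1762, 0.2422]
ee_rot: [-0.017, 0.685, 0.729, -0.016]
contact_force: [-0.8, 0.5, -1.5]
width: 0.0204
clk 8.55 pos [0.569  0.1762 0.2422] heading 93.56 zax [-0.047 -0.    -0.999] w 0.0204 F [-0.8  0.5 -1.5] q6 -1.46
tool mm [-2.4  4.   2. ] norm 5
```

```bash
python3 -m inch '[[-1,-0.5,2,8,0],[-1,-0.5,2,12,0],[-1,0,1,8,0],[-1,0,0,0,0]]'
python3 d.py 0.574 0.174 0.178
python3 - <<'E'
from h import *
p=eyes.get_image('top');q=eyes.get_image('side')
cv2.imwrite('pics/t3.png',cv2.resize(p['frame'][220:360,160:320,::-1],None,fx=4,fy=4,interpolation=cv2.INTER_CUBIC))
cv2.imwrite('pics/s3.png',cv2.resize(q['frame'][100:260,150:310,::-1],None,fx=4,fy=4,interpolation=cv2.INTER_CUBIC))
E
```

```text
clock: 8.88
position: [0.5734, 0.1739, 0.2101]
ee_rot: [-0.018, 0.686, 0.727, -0.017]
contact_force: [-0.7, -0.3, -1.0]
width: 0.0201
clk 8.88 pos [0.5734 0.1739 0.2101] heading 93.37 zax [-0.05   0.    -0.999] w 0.0201 F [-0.7 -0.3 -1. ] q6 -1.46
tool mm [ 0.   2.2 32. ] norm 32
```

View pics/t3.png

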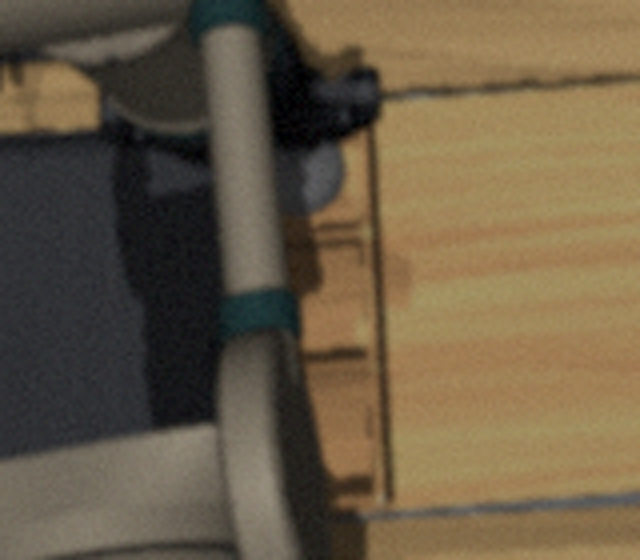

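View pics/s3.png

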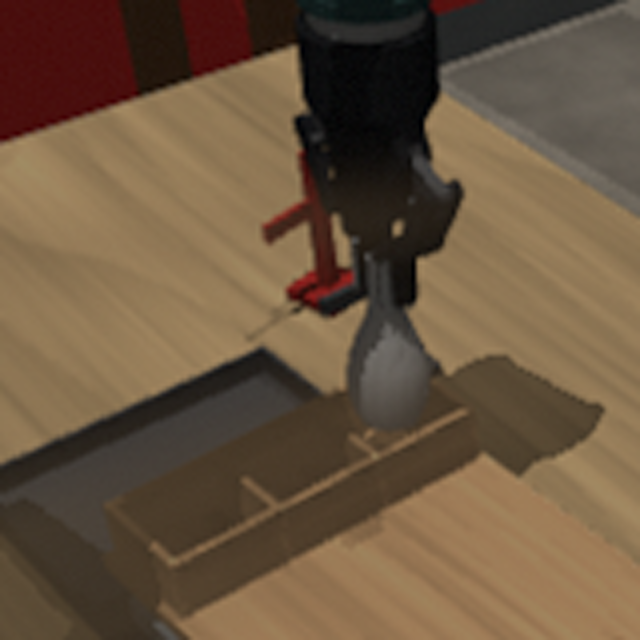

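Run:
```python
from h import *
import pickle
p,q=pickle.load(open('p0.pkl','rb'))
print('belly side',atz(q,(100+383/4,150+390/4),.157))
# project cell0 outline expected on side at rim, crop coords
c=np.array([.5691,.174]);l=np.array([.9987,.0515]);u=np.array([-.0515,.9987])
for b in [(.033,.033),(-.033,.033),(-.033,-.033),(.033,-.033)]:
    X=np.r_[c+b[0]*l+b[1]*u,.132]; a=proj(q,X)[0]; t=proj(p,X)[0]; print('rim', (a-[150,100])*4,(t-[160,220])*4)
X=[.5691,.174,.157];print((proj(q,X)[0]-[150,100])*4)
```

```text
belly side [0.56558478 0.16253773 0.157     ]
rim [399.9616111  361.43114304] [238.61817642 116.74347913]
rim [314.41889552 403.21075476] [241.94532817 236.12004979]
rim [376.72758993 451.45530673] [363.15332793 228.06054599]
rim [463.19459107 406.8997071 ] [358.40504735 108.90283453]
[384.53562154 372.33275858]
```

Run:
```python
from h import *
import pickle
p,q=pickle.load(open('p0.pkl','rb'))
th=np.linspace(0,6.28,60)
def circ(c,r,z,cam,o,s): 
    P=proj(cam,np.c_[c[0]+r*np.cos(th),c[1]+r*np.sin(th),np.full(60,z)]); P=(P-o)*s; return np.round([P[:,0].min(),P[:,0].max(),P[:,1].min(),P[:,1].max()])
for c in [(.569,.174),(.567,.174),(.567,.167),(.572,.167)]:
  for zf in (.127,):
    print(c,'belly',circ(c,.026,zf+.028,q,[150,100],4),'foot',circ(c,.019,zf,q,[150,100],4),'top belly',circ(c,.026,zf+.028,p,[160,220],4))
```

```text
(0.569, 0.174) belly [342. 427. 351. 400.] foot [359. 420. 393. 430.] top belly [244. 342. 119. 215.]
(0.567, 0.174) belly [339. 424. 352. 402.] foot [356. 417. 395. 431.] top belly [244. 341. 122. 219.]
(0.567, 0.167) belly [345. 431. 357. 407.] foot [362. 423. 400. 437.] top belly [257. 355. 122. 218.]
(0.572, 0.167) belly [352. 438. 354. 404.] foot [369. 430. 397. 434.] top belly [258. 355. 113. 209.]
```

```bash
python3 -m inch '[[-1,0,0,8,0],[-1,0,0,8,0],[-1,0,0,7,0],[-1,0,0,0,0]]'
python3 d.py 0.572 0.174 0.176
```

```text
clock: 9.32
position: [0.5732, 0.1749, 0.1882]
ee_rot: [-0.017, 0.685, 0.728, -0.015]
contact_force: [0.0, -0.5, -3.0]
width: 0.0201
clk 9.32 pos [0.5732 0.1749 0.1882] heading 93.44 zax [-0.045  0.001 -0.999] w 0.0201 F [ 0.  -0.5 -3. ] q6 -1.46
tool mm [-0.9 -0.7 12.2] norm 12
```

```bash
python3 -m inch '[[-1,0,-1,6,0],[-1,0,0,5,0],[-1,0,0,0,0]]'
python3 d.py 0.572 0.174 0.175
```

```text
clock: 9.57
position: [0.5712, 0.1751, 0.176]
ee_rot: [-0.017, 0.685, 0.728, -0.015]
contact_force: [-0.1, -0.8, -1.4]
width: 0.02
clk 9.57 pos [0.5712 0.1751 0.176 ] heading 93.46 zax [-0.045  0.002 -0.999] w 0.02 F [-0.1 -0.8 -1.4] q6 -1.46
tool mm [-1.2  0.7  1. ] norm 2
```

Run:
```python
from h import *
q=eyes.get_image('side')
cv2.imwrite('pics/s4.png',cv2.resize(q['frame'][100:260,150:310,::-1],None,fx=4,fy=4,interpolation=cv2.INTER_CUBIC))
```

```text
(no output)
```

View pics/s4.png

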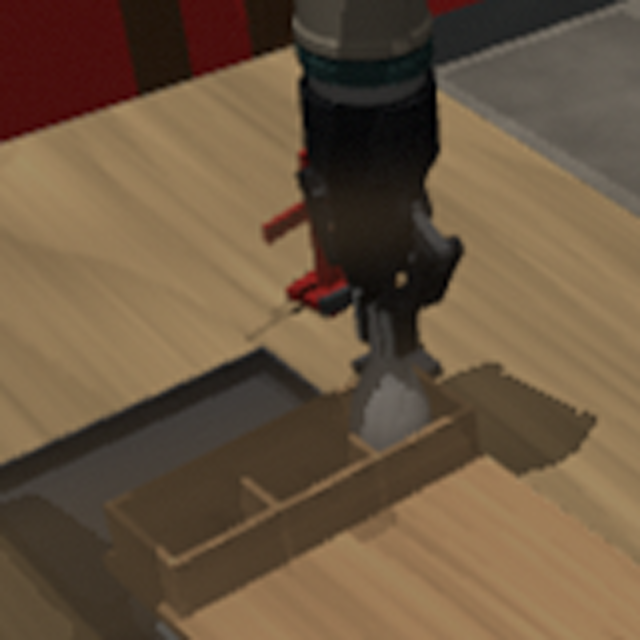

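```bash
python3 -m inch '[[-1,0,0,2,0],[-1,0,0,2,0]]'
python3 d.py 0.572 0.174 0.175
```

```text
clock: 9.78
position: [0.5724, 0.1753, 0.1752]
ee_rot: [-0.016, 0.685, 0.728, -0.013]
contact_force: [-2.6, -1.1, 13.3]
width: 0.02
clk 9.78 pos [0.5724 0.1753 0.1752] heading 93.47 zax [-0.041  0.002 -0.999] w 0.02 F [-2.6 -1.1 13.3] q6 -1.46
tool mm [-1.3 -0.4  0.3] norm 1
```

Contact. I'll release by opening partly.

```bash
python3 -m inch '[[-0.2,0,0,0,0],[0.1,0,0,0,0],[0.1,0,0,0,0]]'
python3 d.py
python3 -m inch '[[0.1,0,0,-8,0],[0.1,0,0,-18,0],[0.1,0,0,-25,0],[0.1,0,0,-25,0],[0.1,0,0,-10,0]]'
python3 d.py 0.455 -0.372 0.25
python3 - <<'E'
from h import *
q=eyes.get_image('side');p=eyes.get_image('top')
cv2.imwrite('pics/s5.png',cv2.resize(q['frame'][100:260,150:310,::-1],None,fx=4,fy=4,interpolation=cv2.INTER_CUBIC))
E
```

```text
clock: 10.03
position: [0.5738, 0.1756, 0.1775]
ee_rot: [-0.014, 0.685, 0.728, -0.011]
contact_force: [-0.2, 0.4, 0.2]
width: 0.047
clk 10.03 pos [0.5738 0.1756 0.1775] heading 93.47 zax [-0.036  0.003 -0.999] w 0.047 F [-0.2  0.4  0.2] q6 -1.46
clock: 10.45
position: [0.5751, 0.1749, 0.2647]
ee_rot: [-0.017, 0.685, 0.728, -0.015]
contact_force: [0.7, 0.1, 0.3]
width: 0.0469
clk 10.45 pos [0.5751 0.1749 0.2647] heading 93.46 zax [-0.044  0.002 -0.999] w 0.0469 F [0.7 0.1 0.3] q6 -1.46
tool mm [-538.7 -152.2   19.1] norm 560
```

View pics/s5.png

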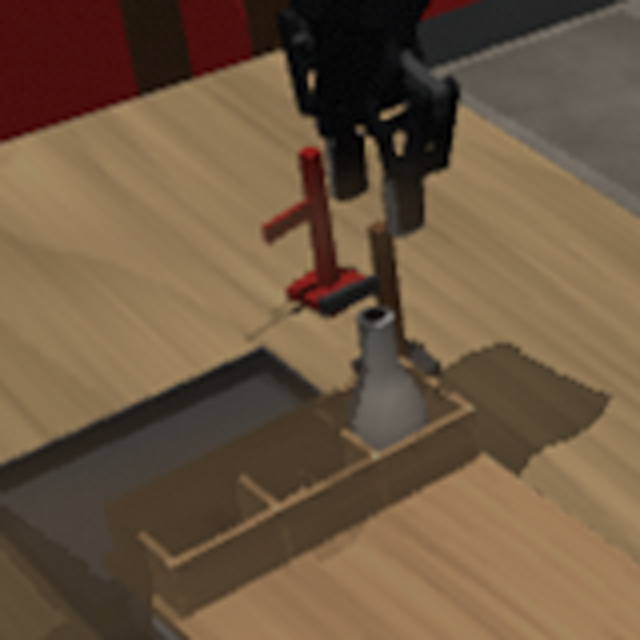

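```bash
python3 -m inch '[[0.1,-12,-4,0,0],[0.1,-24,-8,0,0],[0.1,-34,-10,0,0],[0.1,-34,-10,0,0],[0.1,-34,-10,0,0],[0.1,-34,-10,0,0],[0.1,-34,-10,0,0],[0.1,-34,-10,0,0],[0.1,-34,-10,0,0],[0.1,-34,-10,0,0],[0.1,-34,-10,0,0],[0.1,-34,-10,0,0],[0.1,-34,-9,0,0],[0.1,-34,-9,0,0],[0.1,-28,-8,0,0],[0.1,-22,-6,0,0],[0.1,-14,-3,0,0],[0.1,-6,0,0,0],[0.1,0,0,0,0]]'
python3 d.py 0.455 -0.372 0.2
```

```text
clock: 12.13
position: [0.4313, -0.3751, 0.2443]
ee_rot: [-0.036, 0.684, 0.728, -0.024]
contact_force: [0.1, -0.5, -0.8]
width: 0.0471
clk 12.13 pos [ 0.4313 -0.3751  0.2443] heading 93.49 zax [-0.086  0.014 -0.996] w 0.0471 F [ 0.1 -0.5 -0.8] q6 -2.43
tool mm [ 0.8 27.6 42.1] norm 50
```

```bash
python3 -m inch '[[0.1,0,14,10,0],[0.1,0,14,10,0],[0.1,0,0,0,0]]'
python3 d.py 0.455 -0.372 0.2
python3 -m inch '[[0.1,0,0,0,0],[0.1,0,0,0,0]]'
python3 d.py 0.455 -0.372 0.2
```

```text
clock: 12.38
position: [0.4594, -0.3699, 0.2196]
ee_rot: [-0.037, 0.684, 0.728, -0.023]
contact_force: [-0.5, 0.2, -0.3]
width: 0.047
clk 12.38 pos [ 0.4594 -0.3699  0.2196] heading 93.5 zax [-0.086  0.017 -0.996] w 0.047 F [-0.5  0.2 -0.3] q6 -2.39
tool mm [-2.3 -2.9 19.9] norm 20
clock: 12.55
position: [0.4611, -0.3665, 0.2179]
ee_rot: [-0.039, 0.682, 0.73, -0.023]
contact_force: [-0.5, 0.0, -0.4]
width: 0.0473
clk 12.55 pos [ 0.4611 -0.3665  0.2179] heading 93.78 zax [-0.088  0.02  -0.996] w 0.0473 F [-0.5  0.  -0.4] q6 -2.39
tool mm [-5.5 -4.8 18.2] norm 20
```

```bash
python3 -m inch '[[0.1,-3,-2,10,0],[0.1,-3,-2,14,0],[0.1,-1,-1,14,0],[0.1,0,0,5,0],[0.1,0,0,0,0]]'
python3 d.py 0.4533 -0.372 0.082
python3 - <<'E'
from h import *
q=eyes.get_image('side')
cv2.imwrite('pics/s6.png',cv2.resize(q['frame'][280:440,280:440,::-1],None,fx=4,fy=4,interpolation=cv2.INTER_CUBIC))
E
```

```text
clock: 12.97
position: [0.4532, -0.3712, 0.1738]
ee_rot: [-0.038, 0.68, 0.731, -0.023]
contact_force: [0.3, -0.0, -0.1]
width: 0.0469
clk 12.97 pos [ 0.4532 -0.3712  0.1738] heading 94.08 zax [-0.087  0.017 -0.996] w 0.0469 F [ 0.3 -0.  -0.1] q6 -2.4
tool mm [-2.9  7.9 91.4] norm 92
```

View pics/s6.png

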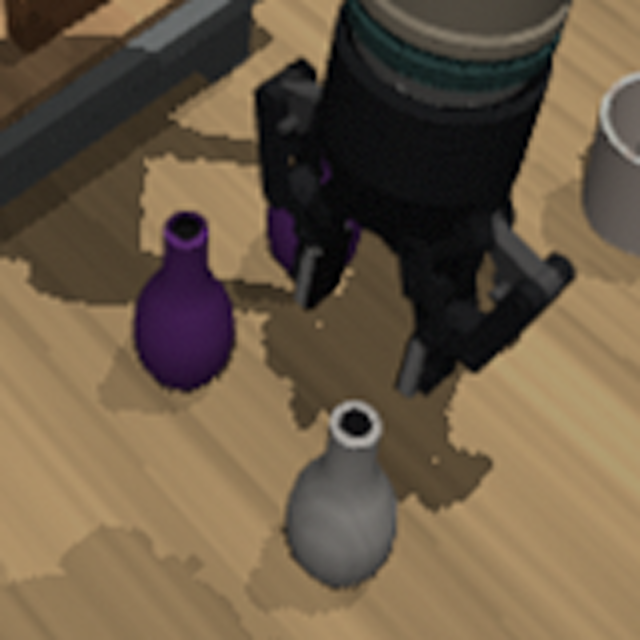

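```bash
python3 -m inch '[[0.1,-1,2,16,0],[0.1,-1,2,20,0],[0.1,-0.5,2,16,0],[0.1,0,1,8,0],[0.1,0,0,0,0]]'
python3 d.py 0.4533 -0.372 0.082
```

```text
clock: 13.43
position: [0.4578, -0.3748, 0.1168]
ee_rot: [-0.033, 0.681, 0.732, -0.024]
contact_force: [-1.1, 0.7, -0.2]
width: 0.0468
clk 13.43 pos [ 0.4578 -0.3748  0.1168] heading 94.09 zax [-0.08   0.01  -0.997] w 0.0468 F [-1.1  0.7 -0.2] q6 -2.4
tool mm [ 2.6 -1.5 35. ] norm 35
```

```bash
python3 -m inch '[[0.1,1,-2,10,0],[0.1,1,-1,12,0],[0.1,0.5,0,8,0],[0.1,0,0,0,0]]'
python3 d.py 0.4533 -0.372 0.082
```

```text
clock: 13.77
position: [0.4534, -0.3737, 0.0886]
ee_rot: [-0.029, 0.681, 0.732, -0.024]
contact_force: [-0.0, 0.3, -0.2]
width: 0.0472
clk 13.77 pos [ 0.4534 -0.3737  0.0886] heading 94.12 zax [-0.076  0.005 -0.997] w 0.0472 F [-0.   0.3 -0.2] q6 -2.4
tool mm [1.7 0.5 6.6] norm 7
```

```bash
python3 -m inch '[[0.1,0.5,0,5,0],[-1,0,0,0,0],[-1,0,0,0,0],[-1,0,0,0,0],[-1,0,0,0,0]]' 40
python3 d.py 0.4533 -0.372 0.082
python3 -m inch '[[-1,0,0,-12,0],[-1,0,0,-24,0],[-1,0,0,-34,0],[-1,0,0,-34,0],[-1,0,0,-34,0],[-1,0,0,-26,0],[-1,0,0,-12,0],[-1,0,0,0,0]]'
python3 d.py 0.426 0.167 0.26
```

```text
clock: 14.18
position: [0.4538, -0.3739, 0.0848]
ee_rot: [-0.028, 0.681, 0.732, -0.024]
contact_force: [-0.6, 0.5, -1.8]
width: 0.0197
clk 14.18 pos [ 0.4538 -0.3739  0.0848] heading 94.12 zax [-0.073  0.003 -0.997] w 0.0197 F [-0.6  0.5 -1.8] q6 -2.39
tool mm [ 1.9 -0.2  2.9] norm 3
clock: 14.85
position: [0.4663, -0.3737, 0.2664]
ee_rot: [-0.031, 0.681, 0.732, -0.024]
contact_force: [-0.1, -0.9, -1.3]
width: 0.02
clk 14.85 pos [ 0.4663 -0.3737  0.2664] heading 94.11 zax [-0.077  0.007 -0.997] w 0.02 F [-0.1 -0.9 -1.3] q6 -2.4
tool mm [ 5.42e+02 -4.00e-01  1.34e+01] norm 542
```

```bash
python3 -m inch '[[-1,12,0,0,0],[-1,22,0,-1,0],[-1,30,0,-1,0],[-1,30,0,-1,0],[-1,30,0,-1,0],[-1,30,0,-1,0],[-1,30,0,-1,0],[-1,30,0,-1,0],[-1,30,0,-1,0],[-1,30,0,-1,0],[-1,30,0,-1,0],[-1,30,0,-1,0],[-1,30,0,-1,0],[-1,24,0,0,0],[-1,16,0,0,0],[-1,8,0,0,0],[-1,0,0,0,0]]'
python3 d.py 0.426 0.167 0.26
```

```text
clock: 16.27
position: [0.4137, 0.0698, 0.2615]
ee_rot: [-0.055, 0.68, 0.73, -0.031]
contact_force: [-0.1, -0.3, -1.8]
width: 0.0201
clk 16.27 pos [0.4137 0.0698 0.2615] heading 93.89 zax [-0.122  0.029 -0.992] w 0.0201 F [-0.1 -0.3 -1.8] q6 -1.67
tool mm [96.  19.4  2.8] norm 98
```

```bash
python3 -m inch '[[-1,14,3,0,0],[-1,20,4,0,0],[-1,22,4,0,0],[-1,16,4,0,0],[-1,8,2,0,0],[-1,0,0,0,0]]'
python3 d.py 0.43 0.165 0.24
python3 - <<'E'
from h import *
q=eyes.get_image('side');p=eyes.get_image('top')
cv2.imwrite('pics/t7.png',cv2.resize(p['frame'][220:360,160:320,::-1],None,fx=4,fy=4,interpolation=cv2.INTER_CUBIC))
cv2.imwrite('pics/s7.png',cv2.resize(q['frame'][100:260,130:290,::-1],None,fx=4,fy=4,interpolation=cv2.INTER_CUBIC))
E
```

```text
clock: 16.77
position: [0.4221, 0.1486, 0.257]
ee_rot: [-0.056, 0.682, 0.728, -0.037]
contact_force: [-0.3, 0.5, -1.9]
width: 0.0199
clk 16.77 pos [0.4221 0.1486 0.257 ] heading 93.64 zax [-0.132  0.023 -0.991] w 0.0199 F [-0.3  0.5 -1.9] q6 -1.49
tool mm [15.3 11.1 16.2] norm 25
```

View pics/t7.png

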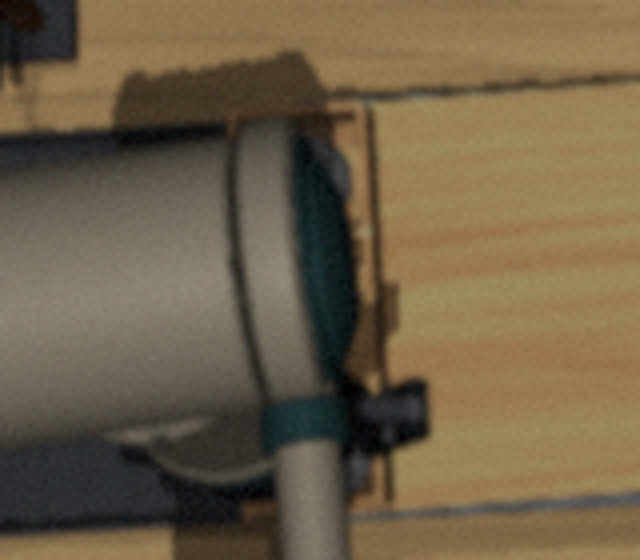

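View pics/s7.png

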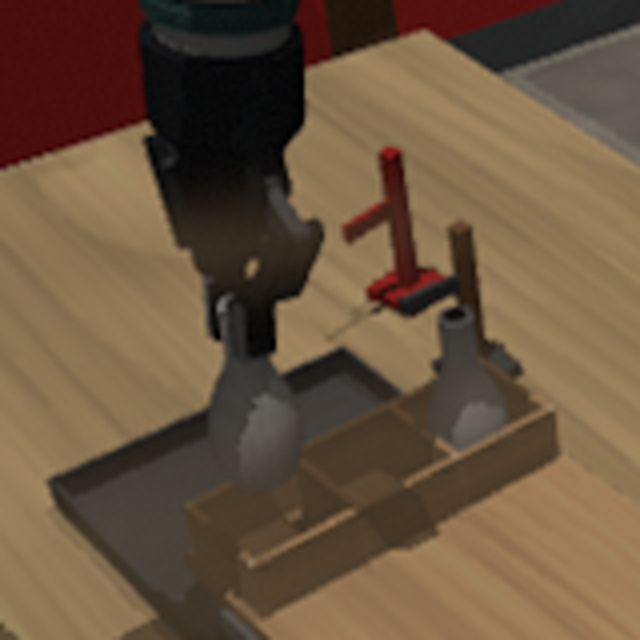

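Run:
```python
from h import *
import pickle
p,q=pickle.load(open('p0.pkl','rb'))
tcp=np.array([.4221,.1486,.257])
def P(X): return np.round((proj(q,X)[0]-[130,100])*4)
for nm,d in [('vert',(0,0)),('pred',(-.058,.02)),('+x',(.08,0)),('-y',(0,-.08))]:
    v=np.array([d[0],d[1],-1]);g=tcp+[.001,.001,.0]
    top=g-v*.0252;  print(nm,'top',P(top),'neckbase',P(g+v*.0088),'belly',P(g+v*.0568),'foot',P(g+v*.0848))
```

```text
vert top [229. 303.] neckbase [241. 356.] belly [258. 428.] foot [267. 467.]
pred top [232. 302.] neckbase [240. 356.] belly [251. 429.] foot [257. 469.]
+x top [226. 304.] neckbase [243. 356.] belly [265. 425.] foot [277. 463.]
-y top [227. 301.] neckbase [242. 357.] belly [262. 432.] foot [273. 473.]
```

```bash
python3 -m inch '[[-1,7,5,2,0],[-1,7,4,4,0],[-1,2,2,6,0],[-1,0,0,0,0]]'
python3 d.py 0.429 0.1655 0.225
```

```text
clock: 17.2
position: [0.4311, 0.1624, 0.2429]
ee_rot: [-0.055, 0.684, 0.726, -0.038]
contact_force: [-0.7, -0.2, -1.1]
width: 0.0197
clk 17.2 pos [0.4311 0.1624 0.2429] heading 93.32 zax [-0.132  0.02  -0.991] w 0.0197 F [-0.7 -0.2 -1.1] q6 -1.46
tool mm [ 2.7  0.4 18.1] norm 18
```

```bash
python3 -m inch '[[-1,2,0,8,0],[-1,1,0,10,0],[-1,0,0,4,0],[-1,0,0,0,0]]'
python3 d.py 0.429 0.1655 0.182
python3 - <<'E'
from h import *
q=eyes.get_image('side');p=eyes.get_image('top')
cv2.imwrite('pics/t8.png',cv2.resize(p['frame'][220:360,160:320,::-1],None,fx=4,fy=4,interpolation=cv2.INTER_CUBIC))
cv2.imwrite('pics/s8.png',cv2.resize(q['frame'][100:260,130:290,::-1],None,fx=4,fy=4,interpolation=cv2.INTER_CUBIC))
th=np.linspace(0,6.28,60)
def circ(c,r,z,cam,o,s): 
    P=proj(cam,np.c_[c[0]+r*np.cos(th),c[1]+r*np.sin(th),np.full(60,z)]); P=(P-o)*s; return np.round([P[:,0].min(),P[:,0].max(),P[:,1].min(),P[:,1].max()])
z=manip.get_state()['position'][2]-.0848
for c in [(.4273,.1668),(.4333,.1668),(.4273,.1608)]:
    print(c,'belly',circ(c,.026,z+.028,q,[130,100],4),'foot',circ(c,.019,z,q,[130,100],4),'top',circ(c,.026,z+.028,p,[160,220],4))
E
```

```text
clock: 17.53
position: [0.4276, 0.1655, 0.2186]
ee_rot: [-0.055, 0.684, 0.726, -0.039]
contact_force: [-0.6, 0.3, -1.8]
width: 0.0199
clk 17.53 pos [0.4276 0.1655 0.2186] heading 93.3 zax [-0.133  0.019 -0.991] w 0.0199 F [-0.6  0.3 -1.8] q6 -1.46
tool mm [-1.1  6.2 36. ] norm 37
(0.4273, 0.1668) belly [215. 308. 435. 492.] foot [237. 303. 480. 522.] top [249. 349. 385. 487.]
(0.4333, 0.1668) belly [225. 317. 431. 488.] foot [246. 312. 476. 517.] top [249. 350. 373. 475.]
(0.4273, 0.1608) belly [220. 313. 440. 497.] foot [242. 309. 485. 527.] top [261. 361. 385. 487.]
```

View pics/s8.png

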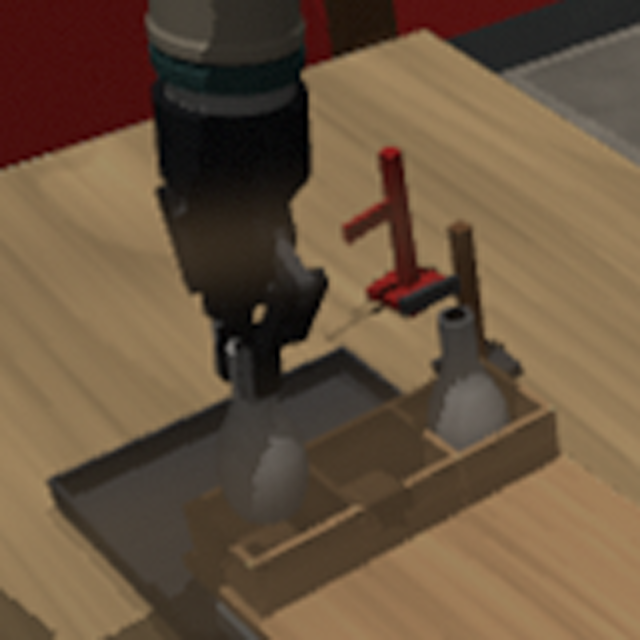

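View pics/t8.png

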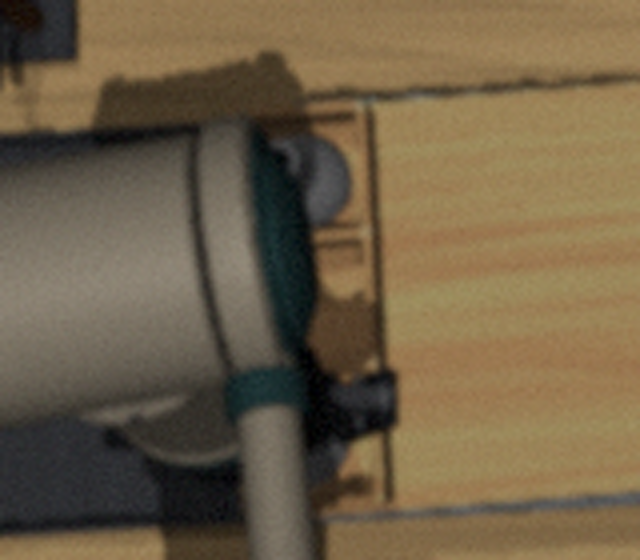

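```bash
python3 d.py 0.427 0.166 0.182; python3 -m inch '[[-1,0,2,10,0],[-1,0,1.5,10,0],[-1,0,1,8,0],[-1,0,0,0,0]]'
python3 d.py 0.427 0.166 0.177
```

```text
clk 17.63 pos [0.4281 0.1656 0.2194] heading 93.3 zax [-0.132  0.02  -0.991] w 0.02 F [-0.6  0.5 -0.3] q6 -1.46
tool mm [-0.6  3.8 37.2] norm 37
clock: 17.97
position: [0.43, 0.1664, 0.1895]
ee_rot: [-0.054, 0.684, 0.726, -0.037]
contact_force: [-0.0, 0.0, -1.5]
width: 0.0202
clk 17.97 pos [0.43   0.1664 0.1895] heading 93.28 zax [-0.128  0.02  -0.992] w 0.0202 F [-0.   0.  -1.5] q6 -1.46
tool mm [-0.6 -1.4 12.8] norm 13
```

```bash
python3 -m inch '[[-1,0,-2,6,0],[-1,0,-0.5,5,0],[-1,0,0,2,0]]'
python3 d.py 0.427 0.166 0.177;  python3 -m inch '[[-1,0,0,1.5,0],[-1,0,0,0,0]]'
python3 d.py 0.427 0.166 0.177
```

```text
clock: 18.22
position: [0.4259, 0.1667, 0.1766]
ee_rot: [-0.054, 0.685, 0.726, -0.037]
contact_force: [-1.7, 0.7, 19.7]
width: 0.0201
clk 18.22 pos [0.4259 0.1667 0.1766] heading 93.27 zax [-0.128  0.02  -0.992] w 0.0201 F [-1.7  0.7 19.7] q6 -1.46
tool mm [-0.8  1.  -0.5] norm 1
clock: 18.38
position: [0.4264, 0.1668, 0.1774]
ee_rot: [-0.053, 0.684, 0.726, -0.035]
contact_force: [-1.0, 0.9, -1.9]
width: 0.0201
clk 18.38 pos [0.4264 0.1668 0.1774] heading 93.3 zax [-0.125  0.021 -0.992] w 0.0201 F [-1.   0.9 -1.9] q6 -1.46
tool mm [-0.9  0.6  0.3] norm 1
```

```bash
python3 -m inch '[[-0.2,0,0,0,0],[0.1,0,0,0,0],[0.1,0,0,0,0]]'
python3 d.py
python3 -m inch '[[0.1,0,0,-8,0],[0.1,0,0,-16,0],[0.1,0,0,-22,0],[0.1,0,0,-22,0],[0.1,0,0,-10,0]]'
python3 d.py 0.515 -0.094 0.2
```

```text
clock: 18.63
position: [0.4268, 0.1671, 0.178]
ee_rot: [-0.052, 0.684, 0.726, -0.034]
contact_force: [0.7, 0.0, 0.5]
width: 0.047
clk 18.63 pos [0.4268 0.1671 0.178 ] heading 93.3 zax [-0.123  0.021 -0.992] w 0.047 F [0.7 0.  0.5] q6 -1.46
clock: 19.05
position: [0.4344, 0.1649, 0.2567]
ee_rot: [-0.055, 0.684, 0.726, -0.038]
contact_force: [-0.3, 1.1, 0.0]
width: 0.0473
clk 19.05 pos [0.4344 0.1649 0.2567] heading 93.3 zax [-0.131  0.02  -0.991] w 0.0473 F [-0.3  1.1  0. ] q6 -1.46
tool mm [-264.6   71.5   40.5] norm 277
```

```bash
python3 -m inch '[[0.1,-16,4,0,0],[0.1,-28,8,0,0],[0.1,-34,9,1,0],[0.1,-34,9,1,0],[0.1,-34,9,1,0],[0.1,-34,9,1,0],[0.1,-28,8,1,0],[0.1,-18,4,1,0],[0.1,-8,2,0,0],[0.1,0,0,0,0]]'
python3 d.py 0.515 -0.094 0.2
python3 - <<'E'
from h import *
q=eyes.get_image('side');p=eyes.get_image('top')
import pickle;pickle.dump((p,q),open('p1.pkl','wb'))
save(q,'s9.png')
cv2.imwrite('pics/t9.png',cv2.resize(p['frame'][210:360,200:400,::-1],None,fx=4,fy=4,interpolation=cv2.INTER_CUBIC))
E
```

```text
clock: 19.88
position: [0.517, -0.0735, 0.2441]
ee_rot: [-0.05, 0.683, 0.728, -0.032]
contact_force: [0.7, 1.0, 1.3]
width: 0.047
clk 19.88 pos [ 0.517  -0.0735  0.2441] heading 93.57 zax [-0.116  0.022 -0.993] w 0.047 F [0.7 1.  1.3] q6 -1.9
tool mm [-21.6   1.7  43.6] norm 49
```

View pics/s9.png

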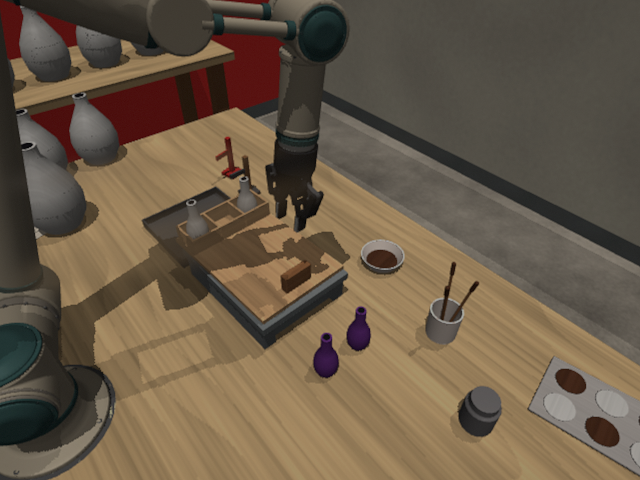

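View pics/t9.png

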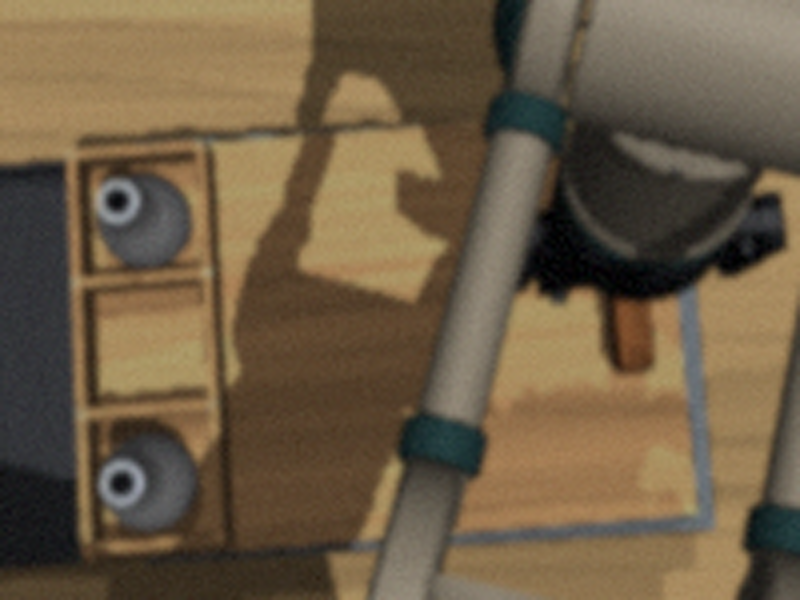

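Run:
```python
from h import *
import pickle
p,q=pickle.load(open('p1.pkl','rb'))
p0,q0=pickle.load(open('p0.pkl','rb'))
cv2.imwrite('pics/s10.png',cv2.resize(q0['frame'][120:220,190:290,::-1],None,fx=8,fy=8,interpolation=cv2.INTER_CUBIC)[:600])
P=[(.6253+.005*i,.3605) for i in range(0)]
for X in [(.6263,.3594,.092),(.6823,.3632,.13),(.498,.2165,.092),(.5005,.186,.08)]: print(X,(proj(q0,X)[0]-[190,120])*8, proj(p0,X)[0])
def g(c,o,s,z):
    return atz(p0,((c[1]+.5)/s-.5+o[1],(c[0]+.5)/s-.5+o[0]),z)
a=g((110,480),(210,230),4,.08);b=g((672,448),(210,230),4,.08);d=a-b;print('stand left edge',a,b,np.arctan2(-d[0],d[1]))
a=g((190,466),(210,230),4,.092);b=g((657,436),(210,230),4,.092);d=a-b;print('board left edge',a,b,np.arctan2(-d[0],d[1]))
a=g((170,60),(210,230),4,.092);b=g((622,30),(210,230),4,.092);d=a-b;print('board right edge',a,b,np.arctan2(-d[0],d[1]))
```

```text
(0.6263, 0.3594, 0.092) [317.601046   437.94140916] [157.81538742 241.80700674]
(0.6823, 0.3632, 0.13) [433.19388498 287.80298567] [151.5989957  214.21468212]
(0.498, 0.2165, 0.092) [207.4191449  775.80842949] [218.75544508 297.05006764]
(0.5005, 0.186, 0.08) [269.60500201 849.25625402] [233.31437872 296.05709861]
stand left edge [0.38165483 0.17529285 0.08      ] [ 0.39414447 -0.13850769  0.08      ] 0.039780213211067554
board left edge [0.38903455 0.12929308 0.092     ] [ 0.40117372 -0.12896993  0.092     ] 0.04696856777052649
board right edge [0.61651196 0.14289334 0.092     ] [ 0.63018835 -0.11718532  0.092     ] 0.05253720100576818
```

View pics/s10.png

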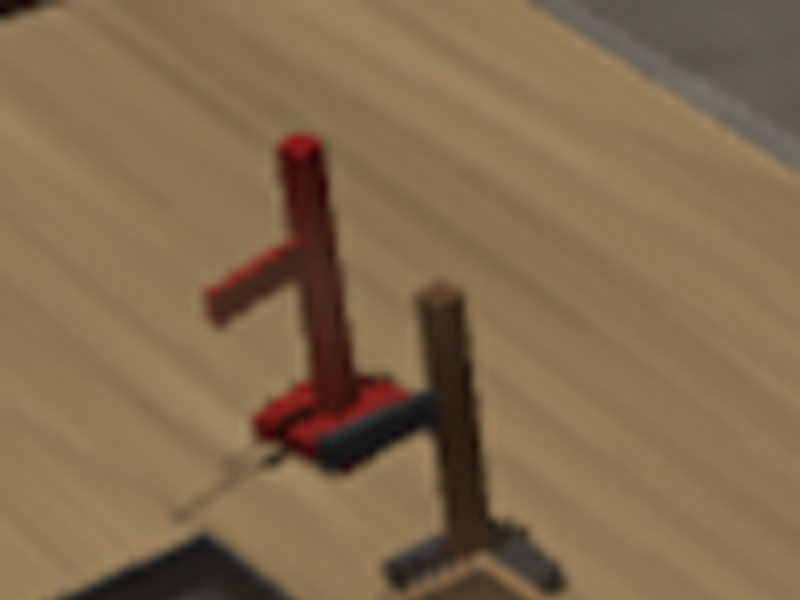

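```bash
python3 -m inch '[[0.1,0,38,0,0],[0.1,0,38,0,0],[0.1,0,38,0,0],[0.1,0,38,0,0]]'
python3 d.py
python3 -m inch '[[0.1,0,0,0,0],[0.1,0,0,0,0]]'
python3 d.py 0.515 -0.094 0.2
```

```text
clock: 20.32
position: [0.6609, -0.0533, 0.2308]
ee_rot: [-0.053, 0.681, 0.73, -0.032]
contact_force: [0.9, -0.4, 0.8]
width: 0.047
clk 20.32 pos [ 0.6609 -0.0533  0.2308] heading 93.85 zax [-0.122  0.026 -0.992] w 0.047 F [ 0.9 -0.4  0.8] q6 -1.83
clock: 20.48
position: [0.6669, -0.0481, 0.2269]
ee_rot: [-0.054, 0.679, 0.732, -0.031]
contact_force: [-0.1, 0.0, 0.4]
width: 0.047
clk 20.48 pos [ 0.6669 -0.0481  0.2269] heading 94.19 zax [-0.121  0.028 -0.992] w 0.047 F [-0.1  0.   0.4] q6 -1.83
tool mm [ -35.6 -150.7   43.8] norm 161
```

```bash
python3 -m inch '[[0.1,-4,-16,0,0],[0.1,-4,-16,0,0],[0.1,-4,-16,0,0],[0.1,-4,-16,0,0],[0.1,-4,-16,0,0],[0.1,-4,-16,0,0],[0.1,-4,-16,0,0],[0.1,-3,-14,0,0],[0.1,-2,-8,0,0]]'
python3 d.py 0.513 -0.094 0.2
```

```text
clock: 21.23
position: [0.5211, -0.0782, 0.2448]
ee_rot: [-0.058, 0.672, 0.737, -0.031]
contact_force: [0.3, 0.6, -0.4]
width: 0.0471
clk 21.23 pos [ 0.5211 -0.0782  0.2448] heading 95.1 zax [-0.126  0.032 -0.991] w 0.0471 F [ 0.3  0.6 -0.4] q6 -1.94
tool mm [-16.9  -3.9  44.9] norm 48
```

```bash
python3 -m inch '[[0.1,-5,0,8,1],[0.1,-6,0,14,1],[0.1,-4,0,16,0.4],[0.1,0,0,6,0],[0.1,0,0,0,0]]'
python3 d.py 0.5127 -0.0926 0.0995
python3 - <<'E'
from h import *
q=eyes.get_image('side')
cv2.imwrite('pics/s11.png',cv2.resize(q['frame'][200:320,220:380,::-1],None,fx=5,fy=5,interpolation=cv2.INTER_CUBIC))
E
```

```text
clock: 21.65
position: [0.5136, -0.0895, 0.2016]
ee_rot: [-0.054, 0.689, 0.722, -0.03]
contact_force: [-0.6, 0.1, 0.4]
width: 0.0471
clk 21.65 pos [ 0.5136 -0.0895  0.2016] heading 92.59 zax [-0.119  0.032 -0.992] w 0.0471 F [-0.6  0.1  0.4] q6 -1.92
tool mm [ -6.9  11.  101.3] norm 102
```

View pics/s11.png

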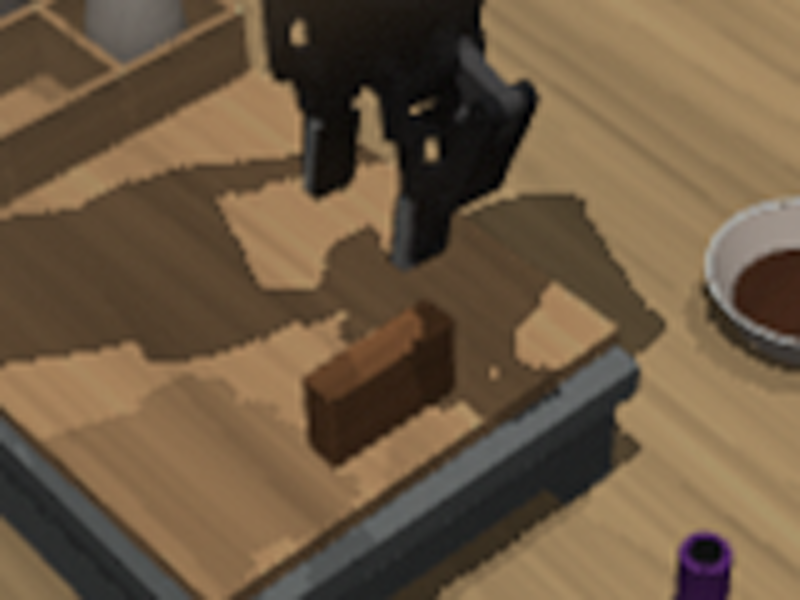

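```bash
python3 - <<'E'
from h import *
import pickle
p0,q0=pickle.load(open('p0.pkl','rb'))
for c in [(308,380),(424,302),(455,317),(330,405)]: print(atz(q0,(200+c[1]/5,220+c[0]/5),.137))
print(proj(q0,[.515,-.0932,.137]))
E
python3 -m inch '[[0.1,-2,3,12,0],[0.1,-2,3,18,0],[0.1,-1,2,16,0],[0.1,0,0,6,0],[0.1,0,0,0,0]]'
python3 d.py 0.5127 -0.0926 0.0995
```

```text
[ 0.4796564 -0.0921145  0.137    ]
[ 0.54493253 -0.08671961  0.137     ]
[ 0.54936077 -0.10217599  0.137     ]
[ 0.47820829 -0.10910465  0.137     ]
[[295.54042118 268.46302192]]
clock: 22.12
position: [0.5203, -0.0917, 0.1506]
ee_rot: [-0.051, 0.688, 0.723, -0.028]
contact_force: [-0.4, -0.4, 0.8]
width: 0.0467
clk 22.12 pos [ 0.5203 -0.0917  0.1506] heading 92.7 zax [-0.111  0.03  -0.993] w 0.0467 F [-0.4 -0.4  0.8] q6 -1.92
tool mm [-2.4 -2.  51.5] norm 52
```

```bash
python3 -m inch '[[0.1,-1,0,10,0],[0.1,-1,-1,14,0],[0.1,-1,0,12,0],[0.1,0,0,4,0],[0.1,0,0,0,0]]'
python3 d.py 0.5127 -0.0945 0.0995
```

```text
clock: 22.53
position: [0.5182, -0.0938, 0.1119]
ee_rot: [-0.048, 0.688, 0.724, -0.026]
contact_force: [-0.8, 0.6, 0.3]
width: 0.0469
clk 22.53 pos [ 0.5182 -0.0938  0.1119] heading 92.78 zax [-0.104  0.028 -0.994] w 0.0469 F [-0.8  0.6  0.3] q6 -1.93
tool mm [-0.8 -4.2 12.9] norm 14
```

```bash
python3 -m inch '[[0.1,-0.5,-2,6,0],[0.1,-0.5,-2,5,0],[0.1,0,0,0,0]]'
python3 d.py 0.5127 -0.0945 0.0995
python3 - <<'E'
from h import *
q=eyes.get_image('side')
cv2.imwrite('pics/s12.png',cv2.resize(q['frame'][200:320,220:380,::-1],None,fx=5,fy=5,interpolation=cv2.INTER_CUBIC))
E
```

```text
clock: 22.78
position: [0.514, -0.095, 0.102]
ee_rot: [-0.046, 0.688, 0.724, -0.025]
contact_force: [-0.5, -0.4, 0.0]
width: 0.0472
clk 22.78 pos [ 0.514 -0.095  0.102] heading 92.8 zax [-0.101  0.027 -0.994] w 0.0472 F [-0.5 -0.4  0. ] q6 -1.93
tool mm [ 0.5 -1.1  2.6] norm 3
```

View pics/s12.png

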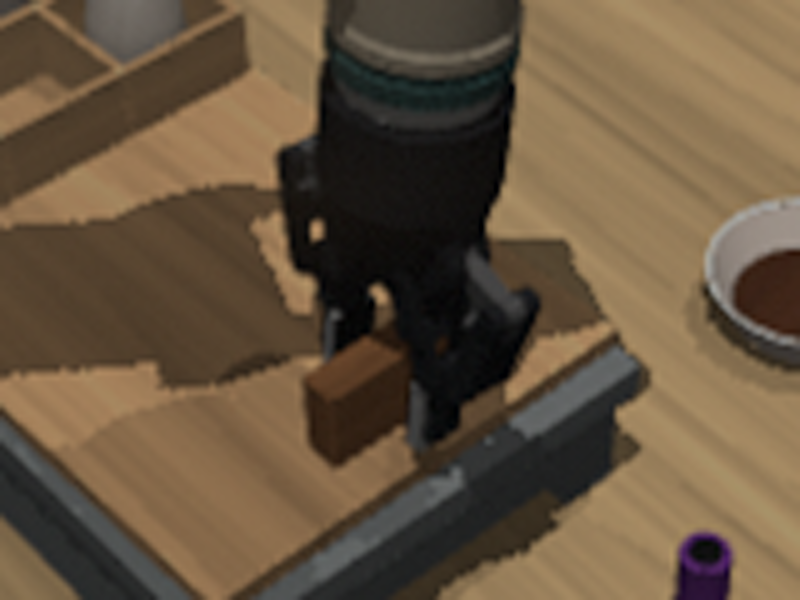

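```bash
python3 -m inch '[[-1,0,0,0,0],[-1,0,0,0,0],[-1,0,0,0,0],[-1,0,0,0,0]]' 20
python3 d.py
python3 -m inch '[[-1,0,0,0,0],[-1,0,0,0,0]]' 60
python3 d.py
python3 -m inch '[[-1,0,0,0,0],[-1,0,0,0,0]]' 110
python3 d.py
```

```text
clock: 23.17
position: [0.5147, -0.0934, 0.1034]
ee_rot: [-0.046, 0.688, 0.724, -0.024]
contact_force: [0.1, 0.1, -3.5]
width: 0.0205
clk 23.17 pos [ 0.5147 -0.0934  0.1034] heading 92.8 zax [-0.099  0.03  -0.995] w 0.0205 F [ 0.1  0.1 -3.5] q6 -1.93
clock: 23.33
position: [0.5146, -0.0938, 0.1035]
ee_rot: [-0.046, 0.688, 0.724, -0.024]
contact_force: [-0.6, 3.4, -1.2]
width: 0.0193
clk 23.33 pos [ 0.5146 -0.0938  0.1035] heading 92.89 zax [-0.1    0.027 -0.995] w 0.0193 F [-0.6  3.4 -1.2] q6 -1.93
clock: 23.5
position: [0.5148, -0.0941, 0.1036]
ee_rot: [-0.045, 0.687, 0.724, -0.025]
contact_force: [-0.3, 3.8, -1.8]
width: 0.0184
clk 23.5 pos [ 0.5148 -0.0941  0.1036] heading 92.91 zax [-0.099  0.026 -0.995] w 0.0184 F [-0.3  3.8 -1.8] q6 -1.93
```

```bash
python3 -m inch '[[-1,0,0,1.5,0],[-1,0,0,1,0]]'
python3 d.py
python3 - <<'E'
from h import *
print(manip.get_state()['moment'])
q=eyes.get_image('side');p=eyes.get_image('top')
cv2.imwrite('pics/s13.png',cv2.resize(q['frame'][150:350,140:380,::-1],None,fx=3,fy=3,interpolation=cv2.INTER_CUBIC))
cv2.imwrite('pics/t13.png',cv2.resize(p['frame'][210:360,200:400,::-1],None,fx=4,fy=4,interpolation=cv2.INTER_CUBIC))
E
```

```text
clock: 23.67
position: [0.5149, -0.0941, 0.1036]
ee_rot: [-0.044, 0.688, 0.724, -0.025]
contact_force: [-0.9, 3.9, 2.2]
width: 0.0187
clk 23.67 pos [ 0.5149 -0.0941  0.1036] heading 92.91 zax [-0.098  0.025 -0.995] w 0.0187 F [-0.9  3.9  2.2] q6 -1.93
[-1.09788305  0.29590868 -0.12890099]
```

View pics/s13.png

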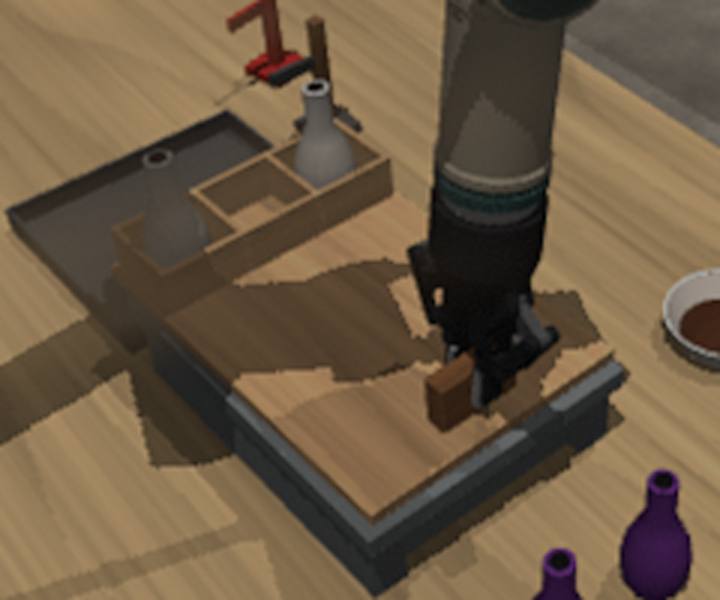

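View pics/t13.png

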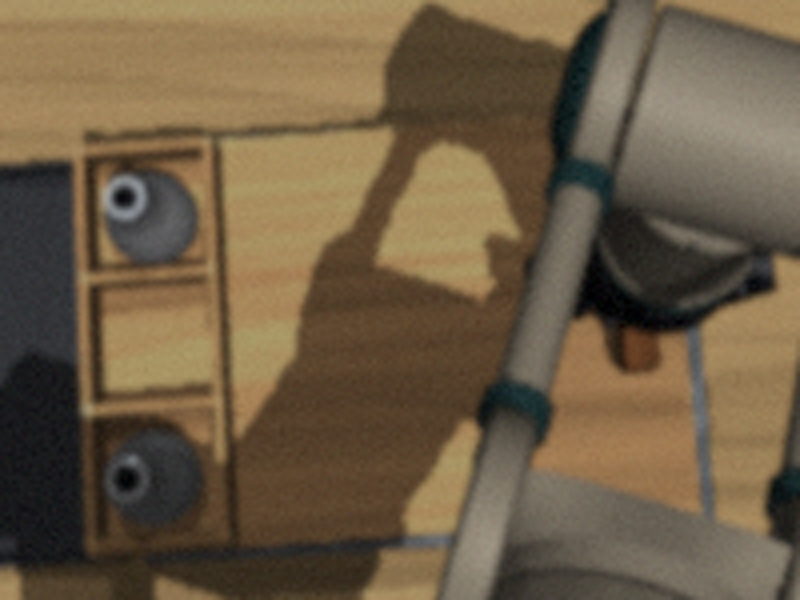

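```bash
python3 -m inch '[[-1,4,0,1,0],[-1,7,0,1,0],[-1,8,0.1,1,0],[-1,8,0.1,1,0],[-1,8,0.1,1,0],[-1,6,0.1,1,0],[-1,3,0,1,0]]'
python3 d.py
python3 -c "
from h import *;print(manip.get_state()['moment'])"
```

```text
clock: 24.35
position: [0.517, -0.0665, 0.1033]
ee_rot: [-0.03, 0.686, 0.726, -0.032]
contact_force: [-0.8, -8.0, 6.8]
width: 0.0186
clk 24.35 pos [ 0.517  -0.0665  0.1033] heading 93.3 zax [-0.088 -0.006 -0.996] w 0.0186 F [-0.8 -8.   6.8] q6 -1.86
[-0.01333112  0.68781835  0.28472885]
```

```bash
python3 -m inch '[[-1,6,-0.6,1,0],[-1,9,-0.8,1,0],[-1,10,-0.8,1,0],[-1,10,-0.8,1,0],[-1,10,-0.6,1,0],[-1,8,-0.4,1,0],[-1,4,-0.3,1,0]]'
python3 d.py
python3 -c "
from h import *;print(manip.get_state()['moment'])"
```

```text
clock: 24.93
position: [0.5158, -0.023, 0.1049]
ee_rot: [-0.019, 0.686, 0.727, -0.035]
contact_force: [0.9, -9.2, 10.3]
width: 0.0189
clk 24.93 pos [ 0.5158 -0.023   0.1049] heading 93.37 zax [-0.075 -0.025 -0.997] w 0.0189 F [ 0.9 -9.2 10.3] q6 -1.76
[0.51692226 1.1820393  0.41085246]
```

Run:
```python
from h import *
q=eyes.get_image('side');p=eyes.get_image('top')
cv2.imwrite('pics/s14.png',cv2.resize(q['frame'][130:350,140:380,::-1],None,fx=2.7,fy=2.7,interpolation=cv2.INTER_CUBIC))
cv2.imwrite('pics/t14.png',cv2.resize(p['frame'][210:360,180:380,::-1],None,fx=4,fy=4,interpolation=cv2.INTER_CUBIC))
```

```text
(no output)
```

View pics/s14.png

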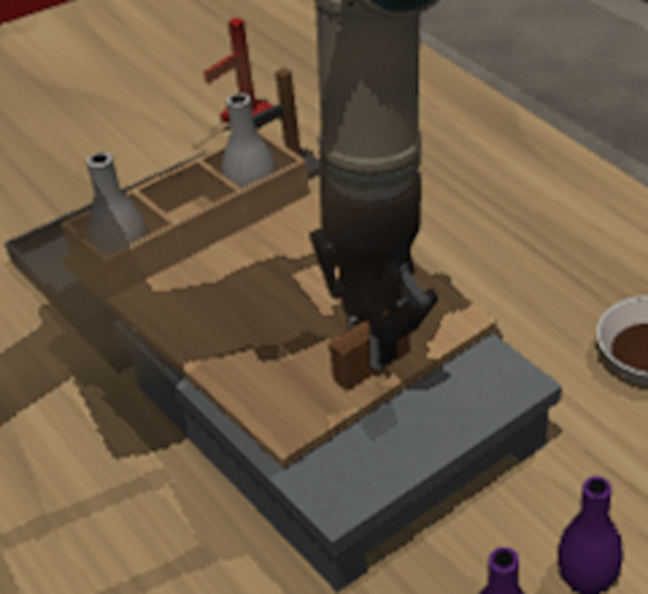

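View pics/t14.png

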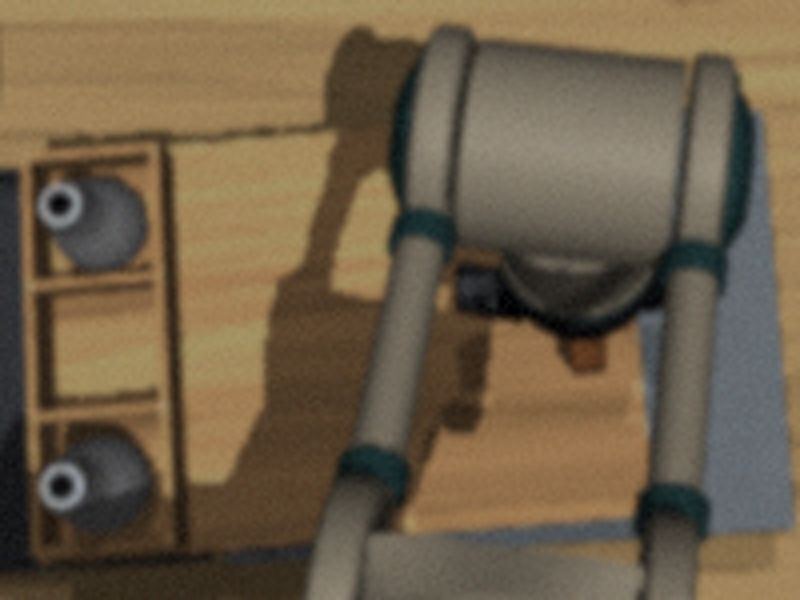

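```bash
python3 -m inch '[[-1,0,0,3,0],[-1,0,0,4,0],[-1,0,0,4,0]]'
python3 d.py
python3 -c "
from h import *;print(manip.get_state()['moment'])"
```

```text
clock: 25.28
position: [0.516, -0.023, 0.103]
ee_rot: [-0.019, 0.686, 0.726, -0.032]
contact_force: [-5.6, -1.2, 29.2]
width: 0.0188
clk 25.28 pos [ 0.516 -0.023  0.103] heading 93.28 zax [-0.072 -0.02  -0.997] w 0.0188 F [-5.6 -1.2 29.2] q6 -1.77
[1.3413247  1.78102592 0.36684709]
```

Run:
```python
from h import *
import pickle
p0,q0=pickle.load(open('p0.pkl','rb'))
def g(c,o,s,z): return atz(p0,((c[1]+.5)/s-.5+o[1],(c[0]+.5)/s-.5+o[0]),z)
o=(180,210)
for n,c in [('FR',(20,160)),('FL',(32,560)),('RR',(160,145)),('RL',(187,548))]: print(n,g(c,o,4,.132))
print('rearL?',g((648,518),o,4,.092))
o=(200,210)
for n,c in [('FR',(74,160)),('FL',(84,556)),('RR',(215,142)),('RL',(235,545))]: print('t13',n,g(c,o,4,.132))
```

```text
FR [0.60052696 0.28574131 0.132     ]
FL [0.38569445 0.27125741 0.132     ]
RR [0.60776482 0.20890034 0.132     ]
RL [0.39060454 0.18935695 0.132     ]
rearL? [ 0.40121049 -0.0575117   0.092     ]
t13 FR [0.599427   0.21200081 0.132     ]
t13 FL [0.38665976 0.20144887 0.132     ]
t13 RR [0.60833734 0.13447149 0.132     ]
t13 RL [0.39109001 0.1215091  0.132     ]
```

```bash
python3 -m inch '[[-1,6,0,2,0],[-1,9,-0.3,2,0],[-1,10,-0.3,2,0],[-1,10,-0.3,2,0],[-1,8,-0.3,2,0],[-1,4,-0.2,2,0]]'
python3 d.py
python3 -c "
from h import *;print(manip.get_state()['moment'])"
```

```text
clock: 25.78
position: [0.519, 0.0073, 0.1056]
ee_rot: [-0.004, 0.684, 0.728, -0.035]
contact_force: [-1.1, -11.0, 14.4]
width: 0.019
clk 25.78 pos [0.519  0.0073 0.1056] heading 93.62 zax [-0.054 -0.046 -0.997] w 0.019 F [ -1.1 -11.   14.4] q6 -1.69
[0.18911891 0.80806505 0.24979849]
```

```bash
python3 -m inch '[[-1,0,-1,4,0],[-1,0,-1,4,0],[-1,0,-1,4,0]]'
python3 d.py
python3 - <<'E'
from h import *
print(manip.get_state()['moment'])
q=eyes.get_image('side');p=eyes.get_image('top')
cv2.imwrite('pics/s15.png',cv2.resize(q['frame'][110:310,150:370,::-1],None,fx=3,fy=3,interpolation=cv2.INTER_CUBIC))
cv2.imwrite('pics/t15.png',cv2.resize(p['frame'][210:360,150:350,::-1],None,fx=4,fy=4,interpolation=cv2.INTER_CUBIC))
E
```

```text
clock: 26.03
position: [0.5196, 0.0068, 0.1029]
ee_rot: [-0.002, 0.685, 0.728, -0.03]
contact_force: [-4.6, -3.2, 38.8]
width: 0.0188
clk 26.03 pos [0.5196 0.0068 0.1029] heading 93.47 zax [-0.044 -0.041 -0.998] w 0.0188 F [-4.6 -3.2 38.8] q6 -1.69
[1.82644333 1.04676682 0.26529041]
```

View pics/s15.png

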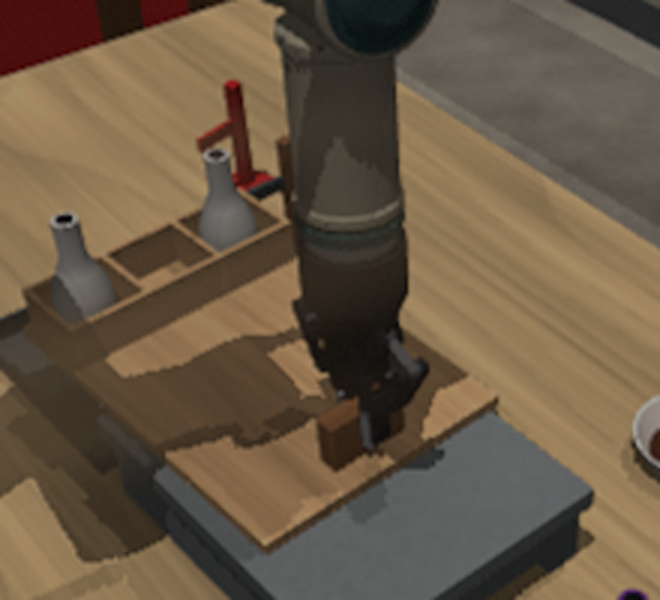

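View pics/t15.png

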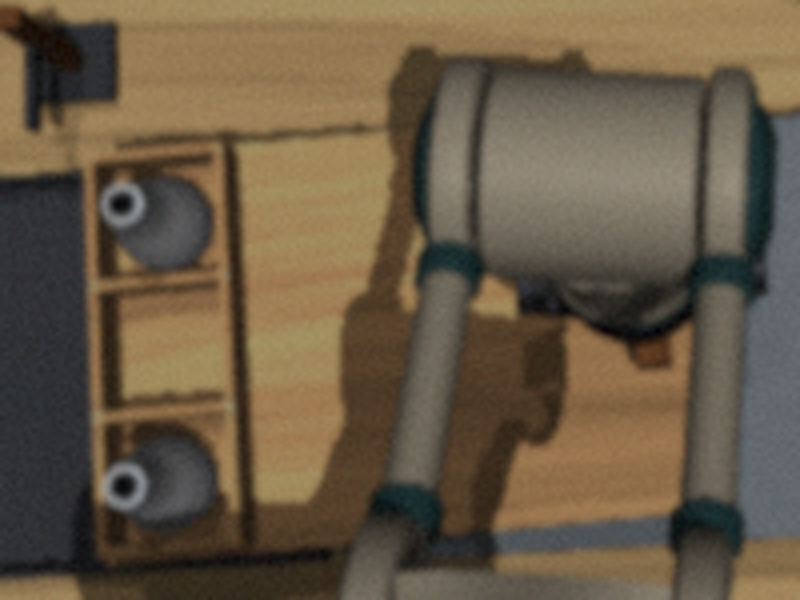

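```bash
python3 -m inch '[[-1,5,-1,2,0],[-1,8,-1,3,0],[-1,8,-1,3,0],[-1,7,-1,3,0],[-1,4,-1,3,0],[-1,0,-0.5,3,0]]'
python3 d.py
python3 -c "
from h import *;print(manip.get_state()['moment'])"
```

```text
clock: 26.63
position: [0.5221, 0.0197, 0.1065]
ee_rot: [0.017, 0.683, 0.73, -0.031]
contact_force: [-1.2, 3.7, 16.4]
width: 0.0186
clk 26.63 pos [0.5221 0.0197 0.1065] heading 93.86 zax [-0.018 -0.068 -0.998] w 0.0186 F [-1.2  3.7 16.4] q6 -1.64
[3.02002483 2.13127391 0.67526166]
```

Run:
```python
from h import *
q=eyes.get_image('side')
cv2.imwrite('pics/s16.png',cv2.resize(q['frame'][130:310,170:370,::-1],None,fx=3.3,fy=3.3,interpolation=cv2.INTER_CUBIC))
print(manip.get_state()['moment'],manip.get_state()['contact_force'],manip.get_state()['qpos'])
```

```text
[2.06369049 2.0385436  0.75710055] [-0.83514111 -3.71237691 20.18034468] [-0.04728357  0.3132235   1.79020566 -0.07889808  1.05480549 -1.64519828]
```

View pics/s16.png

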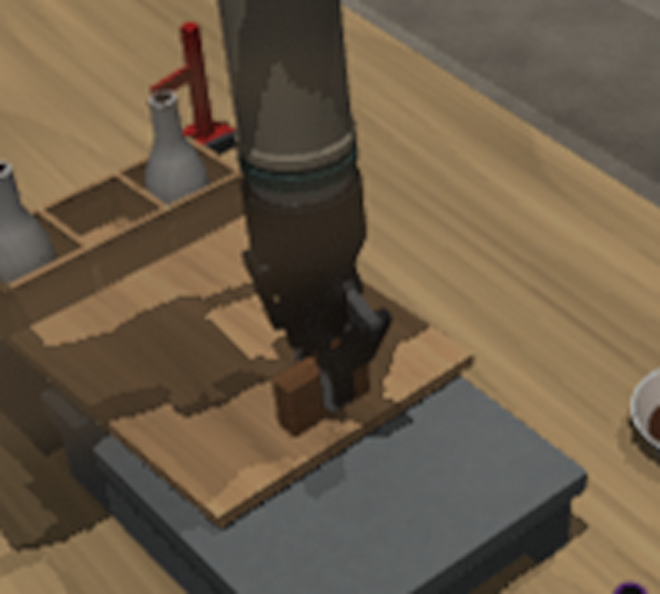

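```bash
python3 -m inch '[[-1,-3,-0.5,2,0],[-1,-3,-0.5,2,0],[-1,-3,-0.5,2,0],[-1,-3,-0.5,2,0]]'
python3 d.py
python3 -c "
from h import *;print(manip.get_state()['moment'])"
```

```text
clock: 27.02
position: [0.5205, 0.0186, 0.1046]
ee_rot: [0.008, 0.686, 0.727, -0.02]
contact_force: [0.2, 4.3, 6.2]
width: 0.0187
clk 27.02 pos [0.5205 0.0186 0.1046] heading 93.36 zax [-0.016 -0.04  -0.999] w 0.0187 F [0.2 4.3 6.2] q6 -1.67
[1.8145878  0.54717357 0.19806064]
```

```bash
python3 -m inch '[[-1,-3,-0.5,2,0],[-1,-3,-0.5,2,0],[-1,-3,-0.5,2,0],[-1,-2,-0.5,2,0]]'
python3 d.py
python3 -c "
from h import *;print(manip.get_state()['moment'])"
```

```text
clock: 27.35
position: [0.52, 0.0182, 0.1025]
ee_rot: [0.0, 0.688, 0.725, -0.009]
contact_force: [-1.6, 2.5, 15.8]
width: 0.0188
clk 27.35 pos [0.52   0.0182 0.1025] heading 92.98 zax [-0.013 -0.014 -1.   ] w 0.0188 F [-1.6  2.5 15.8] q6 -1.7
[0.84193404 0.95804378 0.57486627]
```

```bash
python3 -m inch '[[-1,8,-1,2,0],[-1,14,-1,2,0],[-1,6,-1,2,0]]'
python3 d.py
python3 -m inch '[[-1,-3,-0.5,2,0],[-1,-3,-0.5,2,0],[-1,-3,-0.5,2,0]]'
python3 d.py
python3 - <<'E'
from h import *
print(manip.get_state()['moment'])
q=eyes.get_image('side');p=eyes.get_image('top')
import pickle;pickle.dump((p,q),open('p2.pkl','wb'))
cv2.imwrite('pics/s17.png',cv2.resize(q['frame'][110:310,150:370,::-1],None,fx=3,fy=3,interpolation=cv2.INTER_CUBIC))
cv2.imwrite('pics/t17.png',cv2.resize(p['frame'][200:350,140:300,::-1],None,fx=4,fy=4,interpolation=cv2.INTER_CUBIC))
E
```

```text
clock: 27.6
position: [0.5206, 0.0374, 0.1034]
ee_rot: [0.009, 0.687, 0.727, -0.011]
contact_force: [-1.8, -14.0, 18.9]
width: 0.0186
clk 27.6 pos [0.5206 0.0374 0.1034] heading 93.22 zax [-0.001 -0.029 -1.   ] w 0.0186 F [ -1.8 -14.   18.9] q6 -1.65
clock: 27.85
position: [0.5201, 0.0358, 0.1025]
ee_rot: [0.004, 0.689, 0.725, -0.004]
contact_force: [-2.2, 12.2, 16.9]
width: 0.0182
clk 27.85 pos [0.5201 0.0358 0.1025] heading 92.88 zax [ 0.001 -0.012 -1.   ] w 0.0182 F [-2.2 12.2 16.9] q6 -1.67
[1.4326418  1.34879268 0.30599048]
```

View pics/s17.png

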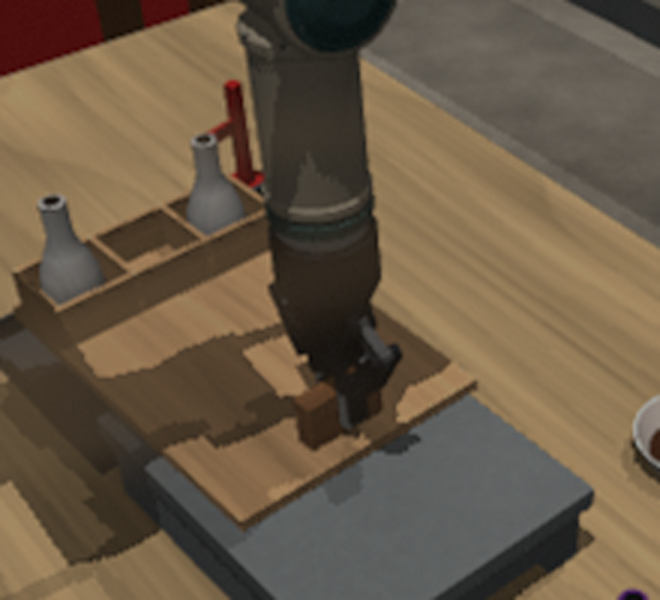

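View pics/t17.png

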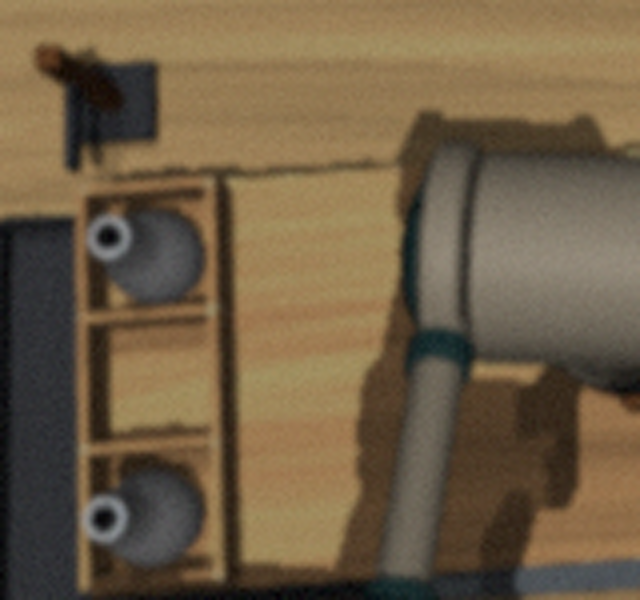

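Run:
```python
from h import *
import pickle
p,q=pickle.load(open('p2.pkl','rb'))
def g(c,o,s,z): return atz(p,((c[1]+.5)/s-.5+o[1],(c[0]+.5)/s-.5+o[0]),z)
o=(140,200)
R={}
for n,c in [('FR',(78,192)),('FL',(80,590)),('RR',(215,180)),('RL',(230,580))]: R[n]=g(c,o,4,.132);print(n,R[n])
m=g((73,168),o,4,.092);print('mark',m)
us=np.array([-.0395,.9992])
for a,b in (('FR','FL'),('RR','RL')):
    d=R[a]-R[b];print('yaw',np.arctan2(d[1],d[0]))
# full-camera model: board pose from TCP displacement
cv2.imwrite('pics/t18.png',cv2.resize(p['frame'][200:290,140:210,::-1],None,fx=6.5,fy=6.5,interpolation=cv2.INTER_CUBIC))
```

```text
FR [0.60583307 0.34205777 0.132     ]
FL [0.39179484 0.33074712 0.132     ]
RR [0.61142729 0.26687019 0.132     ]
RL [0.39572249 0.25149189 0.132     ]
mark [0.62672299 0.35928387 0.092     ]
yaw 0.0527949792897146
yaw 0.07117287245682985
```

View pics/t18.png

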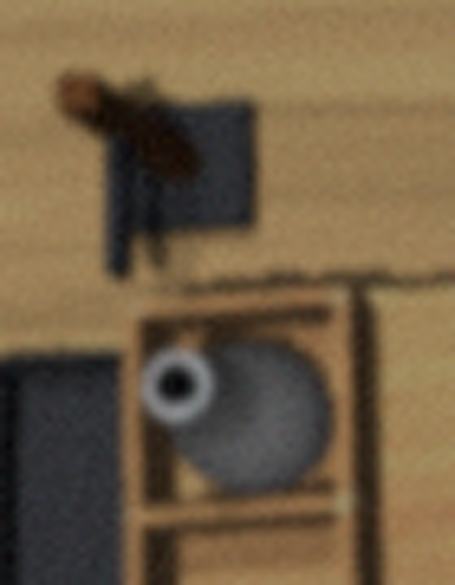

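```bash
python3 -m inch '[[-1,9,-1,2,0],[-1,8,-1,2,0]]'
python3 d.py
python3 -m inch '[[-1,-2,-0.5,2,0],[-1,-2,-0.5,2,0]]'
python3 d.py
```

```text
clock: 28.12
position: [0.52, 0.0476, 0.1027]
ee_rot: [0.01, 0.688, 0.726, -0.005]
contact_force: [0.6, -12.6, 17.5]
width: 0.0188
clk 28.12 pos [0.52   0.0476 0.1027] heading 93.06 zax [ 0.007 -0.021 -1.   ] w 0.0188 F [  0.6 -12.6  17.5] q6 -1.64
clock: 28.28
position: [0.5195, 0.0474, 0.1024]
ee_rot: [0.007, 0.689, 0.725, -0.002]
contact_force: [0.4, 4.1, 14.0]
width: 0.0186
clk 28.28 pos [0.5195 0.0474 0.1024] heading 92.91 zax [ 0.008 -0.012 -1.   ] w 0.0186 F [ 0.4  4.1 14. ] q6 -1.65
```

Run:
```python
from h import *
print(manip.get_state()['moment'],manip.get_state()['contact_force'])
q=eyes.get_image('side');p=eyes.get_image('top')
import pickle;pickle.dump((p,q),open('p3.pkl','wb'))
cv2.imwrite('pics/s19.png',cv2.resize(q['frame'][110:250,140:330,::-1],None,fx=4,fy=4,interpolation=cv2.INTER_CUBIC))
cv2.imwrite('pics/t19.png',cv2.resize(p['frame'][205:353,140:290,::-1],None,fx=4,fy=4,interpolation=cv2.INTER_CUBIC))
for n,c in (('top',p),('side',q)):
  for t in('board_front','mark'):
    for r in mark_of(c,t)[:2]: print(n,t,r['point'],round(r['confidence'],2),atz(c,r['point'],.092).round(4))
```

```text
[1.28316556 1.20346844 0.30565103] [ 0.43202599  4.10082122 14.04226013]
top board_front [327.3, 171.2] 0.74 [0.4328 0.3204 0.092 ]
top board_front [239.8, 157.7] 0.63 [0.631  0.3599 0.092 ]
top mark [240.6, 158.9] 0.72 [0.6291 0.357  0.092 ]
top mark [239.4, 108.4] 0.65 [0.6336 0.473  0.092 ]
side board_front [192.4, 189.3] 0.83 [0.4967 0.3555 0.092 ]
side mark [152.8, 215.8] 0.58 [0.6571 0.4898 0.092 ]
```

View pics/s19.png

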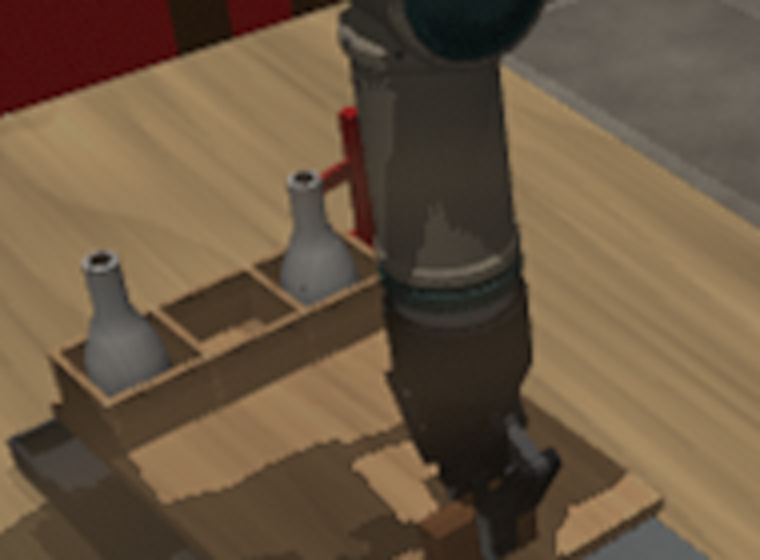

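View pics/t19.png

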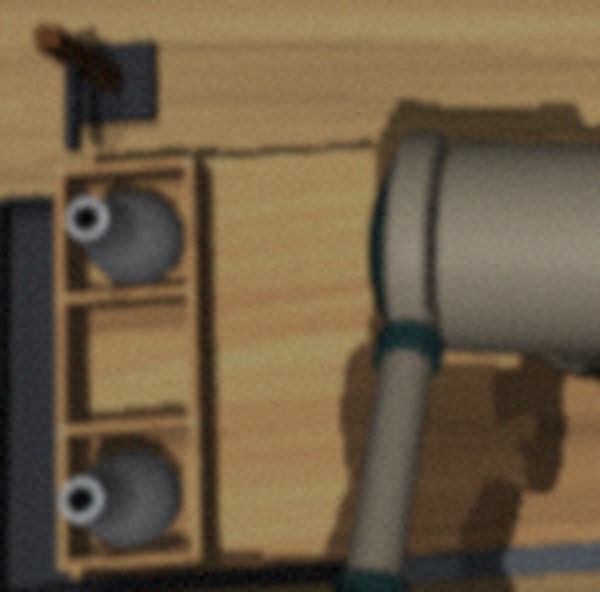

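Run:
```python
from h import *
import pickle
p,q=pickle.load(open('p3.pkl','rb'))
def g(c,o,s,z): return atz(p,((c[1]+.5)/s-.5+o[1],(c[0]+.5)/s-.5+o[0]),z)
o=(140,205)
R={}
for n,c in [('FR',(56,172)),('FL',(57,573)),('RR',(192,160)),('RL',(206,562))]: R[n]=g(c,o,4,.132);print(n,R[n])
m=g((72,149),o,4,.092);print('mark',m)
us=np.array([-.0395,.9992]);F=(R['FR']+R['FL'])[:2]/2;B=(R['RR']+R['RL'])[:2]/2
print(F,B,'front-mark along', us@F+.0075-us@m[:2], us@B+.076+.0075-us@m[:2])
d=(R['FR']-R['FL']+R['RR']-R['RL']);print('yaw',np.arctan2(d[1],d[0]))
# original same measures
F0=np.array([.4954,.209]);B0=np.array([.50105,.13205]);print('orig depth',us@(F0-B0), 'TCP-derived', .3443+.0118)
# board right edge at front
for c in [(97,160),(370,144)]: print('edge',g(c,o,4,.092))
```

```text
FR [0.60601346 0.35416471 0.132     ]
FL [0.39043527 0.34284391 0.132     ]
RR [0.61161588 0.27955006 0.132     ]
RL [0.39488618 0.26417895 0.132     ]
mark [0.62614772 0.35982887 0.092     ]
[0.49822436 0.34850431] [0.50325103 0.2718645 ] front-mark along 0.0012374756559593303 0.000460424384177871
yaw 0.061664554604995855
orig depth 0.077111615 TCP-derived 0.35609999999999997
edge [0.6195209  0.34520172 0.092     ]
edge [0.62653018 0.18894853 0.092     ]
```

```bash
python3 -m inch '[[-1,-2,-0.5,2.5,0],[-1,-2,-0.5,2.5,0],[-1,-1,0,2.5,0]]'
python3 d.py
python3 -c "
from h import *;print(manip.get_state()['moment'])"
python3 -m inch '[[-1,0,0,2.5,0],[-1,0,0,2.5,0]]'
python3 d.py
python3 - <<'E'
from h import *
print(manip.get_state()['moment'])
q=eyes.get_image('side');p=eyes.get_image('top')
import pickle;pickle.dump((p,q),open('p4.pkl','wb'))
cv2.imwrite('pics/s20.png',cv2.resize(q['frame'][120:310,150:370,::-1],None,fx=3,fy=3,interpolation=cv2.INTER_CUBIC))
save(p,'t20.png')
cv2.imwrite('pics/t21.png',cv2.resize(p['frame'][205:353,140:290,::-1],None,fx=4,fy=4,interpolation=cv2.INTER_CUBIC))
E
```

```text
clock: 28.83
position: [0.5196, 0.0476, 0.1024]
ee_rot: [0.005, 0.69, 0.724, 0.004]
contact_force: [-4.9, 1.9, 18.4]
width: 0.019
clk 28.83 pos [0.5196 0.0476 0.1024] heading 92.8 zax [ 0.012 -0.001 -1.   ] w 0.019 F [-4.9  1.9 18.4] q6 -1.66
[-0.79811281  1.35743179  0.25772547]
clock: 29.0
position: [0.5197, 0.0475, 0.1024]
ee_rot: [0.005, 0.689, 0.725, 0.004]
contact_force: [-3.6, 1.7, 16.9]
width: 0.0189
clk 29.0 pos [0.5197 0.0475 0.1024] heading 92.88 zax [ 0.013 -0.002 -1.   ] w 0.0189 F [-3.6  1.7 16.9] q6 -1.66
[-0.76012858  1.31260899  0.03876983]
```

View pics/s20.png

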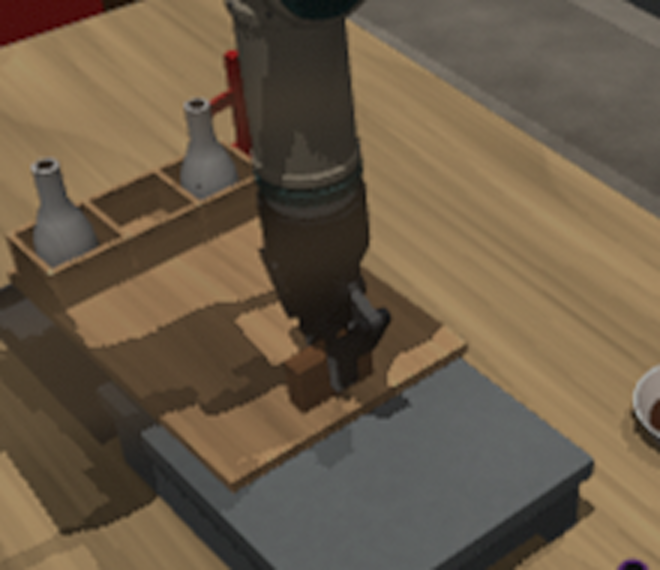

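View pics/t20.png

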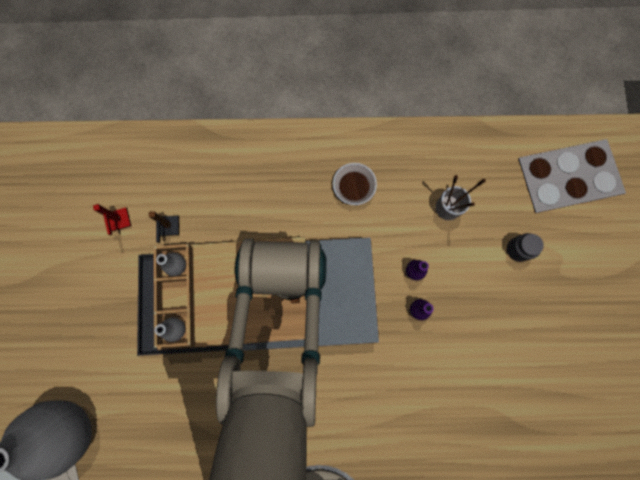

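View pics/t21.png

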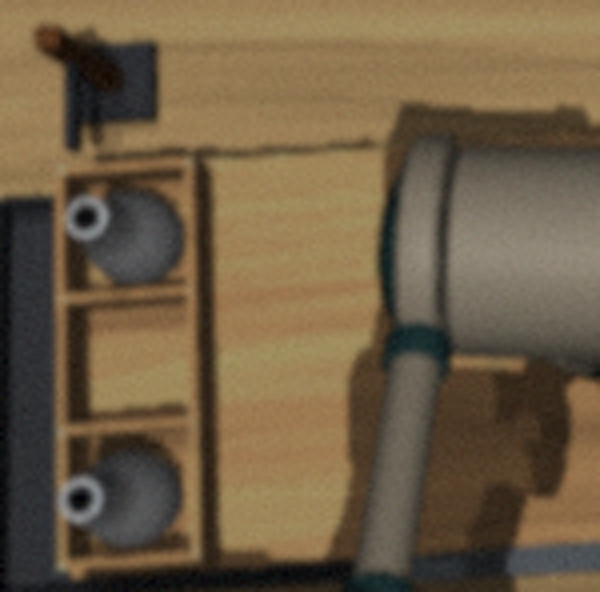

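```bash
python3 -c "
from h import *;print(manip.sign_off())"; python3 d.py
```

```text
the job is handed in; nothing more can be done
None
the job is handed in; nothing more can be done
```

I stood both silver vases upright in the two outer cells and let go while the board was still back on its stand. I then slid the board out to the pointer and handed in at about 29 s, still holding the handle with a 110 N grip setting and pressing down about 17 N. The hand-in gives no verdict.

**Last checks**
- **Position:** From the top view, the board's front is about 0.5 to 1 mm past the pointer at its middle. The hand's travel put it nearer 2 mm past.
- **Angle:** The board is turned about 1° relative to the stand, so the corner beside the post is about 2 mm further out than the middle.
- **Gap to the pointer:** I could not measure this well. Estimates range from about 7 to 14 mm, less than the nominal 20, because the board drifted a few mm sideways. Nothing in the pictures shows it touching.
- **Level:** The hand's height was unchanged over the last rows and the rear of the board looks seated on the stand. I did not measure the tilt separately.
- **Other things:** The vases look upright, and the jar, brush cup and dish look unmoved.

**What went wrong on the way**
- On the first carry the arm sank and the vase brushed the crate rim with about 17 N. I lifted it straight away and saw no harm.
- The tool tilted slowly during the moves and the slide, and once briefly raised the handle by about 3 mm, already past the tipping point. I worked the tilt out before the last part of the slide.
- One corrective press reached about 39 N at the wrist. The final hold is well below that.

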